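# Hang two rinsed parts baskets in a chain on the drip stand

## Task

Put the two rinsed wire baskets up to drip dry, still holding their castings: hang the one on legs by its hook from the free part of the drip stand's rail, and hang the flat-bottomed one by its hook from the cross bar of the loop under it, so that both hang free in a chain above the steel tray. Leave the basket already drying on the rail, and the other things on the bench, where they are.

Things in the scene. Friction and masses are not known exactly. Their poses are not given: they have to be found in the camera images.
- drip_stand: Fixed drip stand: goal-shaped frame of bent 10 mm steel tube, 310 mm wide, 300 mm tall, on two foot bars 184 mm long in x. Between the feet, under the rail, lies a steel tray 174 x 283 mm, rim 19 mm high, floor 2 mm. Origin on the bench under the rail's middle; local y along the rail, +x away from the robot, z up. Posts at local y = -155 and +155 mm.
- rail_mid (a point): Middle of the stand's horizontal rail: on the axis of the 10 mm round tube, 295 mm above the bench. Same axes as the stand. The rail is straight and usable for 125 mm to either side; the part with negative y is free.
- spare_basket: A basket of the flat-bottomed kind, empty, already hanging from the rail on the stand's +y side (crown 65 to 95 mm from the middle). Leave it there. Origin at the centre of its underside, 164 mm above the bench; the basket is 52 mm along x and 80 mm along y.
- footed_basket: Steel wire basket on legs, 0.13 to 0.21 kg. Tray part 44 (x) x 68 (y) x 24 mm; floor's underside 40 mm, rim 64 mm above the foot. Below it two U skids of 6 mm wire along x at y = -28 and +28 mm (x = -21 to +21), joined half-way by a cross bar along y: this is the lower loop. Origin: centre of the underside at foot level, z up; the hook's neck stands on its -x side, which faces the robot.
- footed_basket_grip (a point): Centre of the footed basket's grip sleeve on the hook's neck: a grey upright plastic block 12 (x) x 22 (y) x 36 mm (z), at local (-24, 0, 91) mm, 27 mm above the rim. Axes as the basket. Pinch it across local y with the gripper leaning back towards local -x by 20 to 45 degrees, so that it stays clear of what the basket is hung under.
- footed_basket_hook (a point): Crown of the footed basket's hook, on the wire axis, at local (0, 0, 135) mm; hung, 7 mm above the rail's axis. The hook is a hairpin of two 4 mm wires, 20 mm wide in y: its neck at x = -24 mm curls over to +x, its tip ends at x = +18 mm, lower edge 14 mm below the crown's axis. The seat is 18 mm wide and flares to the tip. To hook: go to +x, tip above the bar, then lower. Axes as the basket.
- footed_basket_loop (a point): Middle of the 6 mm cross bar of the footed basket's lower loop, on the bar's axis (along y), at local (0, 0, 3) mm. The opening above the bar is 34 mm high and 50 mm wide. Axes as the basket.
- flat_basket: Steel wire basket with a flat bottom and no legs, 0.13 to 0.21 kg, 52 mm (x) x 80 mm (y), walls 40 mm high. Origin: centre of its underside, z up; the hook's neck stands on its -x side, which faces the robot. Holds the framework casting.
- flat_basket_grip (a point): Centre of the flat basket's grip sleeve on the hook's neck: a grey upright plastic block 12 (x) x 22 (y) x 36 mm (z), at local (-48, 0, 80) mm, 40 mm above the rim. Axes as the basket. Pinch it across local y with the gripper leaning back towards local -x by 20 to 45 degrees, so that it stays clear of what the basket is hung under.
- flat_basket_hook (a point): Crown of the flat basket's hook, on the wire axis, at local (0, 0, 138) mm; hung, 5 mm above the cross bar's axis. The hook is a hairpin of two 4 mm wires, 20 mm wide in y: its neck at x = -48 mm curls over to +x, its tip ends at x = +18 mm, lower edge 14 mm below the crown's axis. The seat is 18 mm wide and flares to the tip. To hook: go to +x, tip above the bar, then lower. Axes as the basket.
- bridge_center (a point): Centre of a small dark cast bridge, 12 x 31 x 9 mm, lying loose in the footed basket.
- framework_center (a point): Centre of a dark horseshoe-shaped cast framework, 31 x 45 x 7 mm, lying loose in the flat-bottomed basket.
- polish_paste: Polishing paste jar with a tan lid, 65 mm across, 29 mm high. Bystander; origin at the centre of its underside.
- wax_pot_green: Small dish of green wax, 44 mm across, 20 mm high. Bystander; origin at the centre of its underside.
- masking_tape: Roll of tape lying flat, 94 mm across, 25 mm high. Bystander; origin at the centre of its underside.
- putty_tub: White tub with a blue lid, 71 mm across, 61 mm high. Bystander; origin at the centre of its underside.
- bur_block: Round blue bur holder with burs, 54 mm across, 62 mm high. Bystander; origin at the centre of its underside.
- alcohol_burner: Small glass burner, 64 mm across, 88 mm high. Bystander; origin at the centre of its underside.
- liquid_dropper: Brown dropper bottle, 33 mm across, 102 mm high. Bystander; origin at the centre of its underside.
Not all that is in view belongs to the job. What is shaped like the flat_basket but blue or turquoise is not meant.

How it is judged:
By the outcome, as a careful person would: the job done as asked, in the order asked, and still so for the second after the job is handed in, with the robot touching nothing.
It also fails if it takes over 62 s, if anything falls off the work surface, if the arm or the gripper's body presses on something with over 40 N, if the wrist force passes 120 N, or if a joint passes its speed limit or range.

## Robot

A 6-joint arm with a two-finger parallel gripper is mounted at the origin on a cart in front of the work surface, level with it; the furniture and walls round the work are solid. World frame = base frame: x ahead of the robot, y to its left, z up, the work surface at z = 0. Lengths are in m, angles in rad, forces in N, time in s.
With the tool pointing down it reaches from about 0.25 to 0.85 m from the base axis. Payload 12.5 kg.
Tool frame: the origin (TCP) lies midway between the tips of the shut fingers; the grasp point (between the pads) lies 19 mm behind it (robot.tcp_to_grasp is the distance from the TCP to the grasp point, in m); y points along the fingers, x is the direction in which the jaws open and shut, and the axes are right-handed (so a half turn about y gives the same grasp; the last joint's range is limited). The gripper opens to 93 mm and grips with 3 to 60 N. Pads are 15 mm wide; open, the fingers measure 128 mm over their backs; the gripper's body (75 mm by 188 mm) begins 65 mm behind the grasp point.
Start: joints at [1.233, 0.351, 1.652, -0, 1.139, -0.085], TCP at [0.138, 0.533, 0.219] pointing down, gripper open.
Joint ranges: [-2.75, 2.75], [-0.79, 2.1], [0.01, 2.65], [-1.57, 4.71], [0.07, 3.14], [-2.87, 2.87]. Speed limits (rad/s): [2.22, 2.22, 2.79, 3.14, 3.14, 3.14].

## Interface

Orientations are given as a rotation vector (axis times angle).
In Python, from cell import robot gives the robot as it stands.
- The arm moves only by the tool drive_tool, never from a script. Its argument "motion" is a list of rows, each an object with "delta_pos": the shift along the tool's x, y, z in mm, a list of three; "roll": the turn about the tool's y in degrees. A call has 1 to 8 rows; each row is the pose to reach, as a shift and turn from the pose commanded when the call began, along the tool's axes at that moment; what a row does not reach only later rows make up. A row lasts 1/10 s, in which the tool goes at most 50 mm and 8.59 degrees, less where a joint would pass 70% of its speed; a pose out of reach is approached as far as the arm can. A call with a gripper value outside its range is refused whole. "hand" is the finger opening in mm, from 0 to 93, set as the call begins (left out, the last holds). The fingers move at their own pace and stop on an object; "newtons" is the grip in N (left out, the last holds). Time passes only in rows, so rows that repeat a pose let the fingers close. It gives the time, the measured TCP pose, the force and the opening at its end, in the units of the state.
- robot.get_obs(): the state, without advancing time (a new reading comes with each control period).
- robot.get_image(name): name is "scene" or "top" or "wrist"; returns a dict with "frame" (384x512x3 uint8, red, green, blue), "range_z" (384x512 float32, m along the optical axis (not along the pixel's ray), 0 where there is no reading), "mtx" (3x3 intrinsics, pixels), "camera_from_world" (4x4, takes a point from world to camera coordinates); the wrist camera has in their place "T_tool_cam" (4x4, takes a point from camera to tool coordinates, whose origin is the TCP and whose axes are the tool frame's). Camera axes: x right, y down, z forward; pixel columns grow to the right and rows downward; lengths in m; the calibration is good to about 2 mm. The wrist camera is an equidistant fisheye: a pixel r from the principal point sees the ray r / f radians off the axis. A picture is of the moment at which its call begins: read the wrist's pose just before it.
- robot.close_job(): hands the job in, once; it reports no verdict.
Trained networks look in the newest picture that a camera, given by its name, has taken for a name from the list of things; names that differ only in an ending like _2 or _b are one class to them, and where a whole thing is asked for, a point or a joint stands for the part that bears it (a point fixed in the world has none). Each returns a list of dicts, best first, with "score" (0 to 1); they miss things now and then, are a little off and sometimes report something else, mostly with a low value. They report only what shows in the picture. A call takes as long as a camera call. They do not tell look-alikes from the thing itself.
- robot.find_in(camera, name): "location" ([x, y, z] in m, in the coordinates of the camera as it stood for that picture, good to about 4 mm: the middle of the surface that is visible of it).
The state is a dict: "clock": time; "joint_pos": joint angles; "qd": joint speeds; "joint_efforts": joint torques, N m; "tool_pos": TCP position; "eef_rot": TCP orientation; "wrist_force": force on the tool from outside, world axes, zero at the start; "moment": the same for the moment, N m; "grip_width": finger opening in m.
Only numpy, scipy, OpenCV 4.12 (cv2) and the standard library are available. Lean on these libraries where they do the work, as an engineer would, in place of code of your own. Each camera call takes 0.05 s, during which the arm holds its last target.

## Working session

There is one attempt and no reset: what is moved stays moved. The work goes in short steps, Python scripts to look and compute and a tool call to move; the robot and the scene stay as the last step left them, time stands still between calls to the robot, and variables do not carry over. Pictures are saved under pics/ and viewed, and the job is handed in when it is done.

Besides the shell and the picture viewer there is one more tool, called as a command line: name --argument value ..., lists and objects as JSON in quotes. drive_tool: Moves the arm, as the interface text tells. Its arguments: {"type":"object","properties":{"motion":{"type":"array","items":{"type":"object","properties":{"delta_pos":{"type":"array","items":{"type":"number"}},"roll":{"type":"number"}}}},"hand":{"type":"number"},"newtons":{"type":"number"}},"required":["motion"]}

```bash
ls; mkdir -p pics
cat > h.py <<'E'
import numpy as np, cv2
from cell import robot
from scipy.spatial.transform import Rotation as R
def save(im,name): cv2.imwrite('pics/'+name,cv2.cvtColor(im,cv2.COLOR_RGB2BGR))
def w_from_c(d): return np.linalg.inv(np.array(d["camera_from_world"]))
def cloud(d):
    K=np.array(d["mtx"]);z=d["range_z"];v,u=np.mgrid[:z.shape[0],:z.shape[1]]
    P=np.stack([(u-K[0,2])/K[0,0]*z,(v-K[1,2])/K[1,1]*z,z,np.ones_like(z)],-1)
    W=P@w_from_c(d).T
    W[z==0]=np.nan
    return W[...,:3]
def proj(d,p):
    c=np.array(d["camera_from_world"])@np.append(p,1);K=np.array(d["mtx"]);q=K@c[:3];return q[:2]/q[2]
E
python3 - <<'E'
from h import *
o=robot.get_obs();print(o)
names="drip_stand rail_mid spare_basket footed_basket footed_basket_grip footed_basket_hook footed_basket_loop flat_basket flat_basket_grip flat_basket_hook bridge_center framework_center polish_paste wax_pot_green masking_tape putty_tub bur_block alcohol_burner liquid_dropper".split()
for c in("scene","top"):
    d=robot.get_image(c);save(d["frame"],c+"0.png");np.savez(c+"0.npz",**d)
    T=w_from_c(d);print(c,'cam at',T[:3,3].round(3))
    for n in names:
        for r in robot.find_in(c,n)[:3]:
            p=(T@np.append(r["location"],1))[:3]
            print(n,round(r["score"],2),p.round(3),proj(d,p).round())
E
```

```text
pics
{'clock': 0.0, 'joint_pos': array([ 1.23343099e+00,  3.51236683e-01,  1.65241797e+00,  8.82426710e-06,
        1.13909603e+00, -8.45744005e-02]), 'qd': array([-2.63345607e-04,  2.69555039e-03,  1.00173381e-03,  1.36615901e-03,
        1.98114403e-04, -5.04580862e-05]), 'joint_efforts': array([ 1.01256337e-04, -4.97327721e+01, -2.85259062e+01,  6.98196050e-02,
        2.57049239e-02, -9.12382029e-05]), 'tool_pos': array([0.13740507, 0.53220742, 0.21810351]), 'eef_rot': array([-1.31887645, -1.02026047,  1.02188885]), 'wrist_force': array([-1.15697315,  0.05439499, -0.28641801]), 'moment': array([ 0.01172601,  0.00702179, -0.02549581]), 'grip_width': 0.09315248851073823}
scene cam at [-0.083 -0.958  0.767]
drip_stand 0.91 [0.636 0.175 0.001] [246. 196.]
rail_mid 0.79 [0.637 0.174 0.001] [247. 196.]
rail_mid 0.68 [ 0.488 -0.321  0.047] [296. 270.]
spare_basket 0.64 [0.611 0.238 0.189] [232. 148.]
footed_basket 0.77 [ 0.491 -0.315  0.048] [295. 268.]
footed_basket_grip 0.72 [ 0.49  -0.321  0.052] [296. 268.]
footed_basket_grip 0.54 [ 0.328 -0.348  0.029] [253. 303.]
footed_basket_hoo
[... 2271 characters left out ...]
73. 189.]
flat_basket_hook 0.77 [ 0.617 -0.448  0.001] [368. 167.]
bridge_center 0.28 [ 0.652 -0.324  0.018] [333. 157.]
framework_center 0.61 [ 0.667 -0.156  0.059] [284. 150.]
polish_paste 0.63 [ 0.335 -0.337  0.031] [343. 250.]
wax_pot_green 0.49 [ 0.377 -0.09   0.01 ] [266. 239.]
wax_pot_green 0.47 [ 0.544 -0.119  0.006] [273. 190.]
masking_tape 0.54 [0.397 0.049 0.021] [224. 234.]
putty_tub 0.61 [ 0.668 -0.156  0.061] [284. 150.]
bur_block 0.78 [ 0.654 -0.325  0.016] [332. 156.]
bur_block 0.18 [ 0.624  0.173 -0.   ] [188. 169.]
alcohol_burner 0.37 [ 0.692 -0.246  0.062] [311. 142.]
alcohol_burner 0.24 [0.623 0.173 0.001] [188. 169.]
liquid_dropper 0.55 [ 0.633 -0.221  0.058] [304. 160.]
```

Run:
```python
from h import *
for c,(x0,x1,y0,y1) in(("scene",(170,400,100,320)),("top",(130,400,110,290))):
    d=np.load(c+"0.npz");im=d["frame"][y0:y1,x0:x1]
    save(cv2.resize(im,None,fx=2.9 if c=='top' else 2.7,fy=2.9 if c=='top' else 2.7,interpolation=cv2.INTER_CUBIC),c+"0c.png")
```

```text
(no output)
```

View pics/scene0c.png

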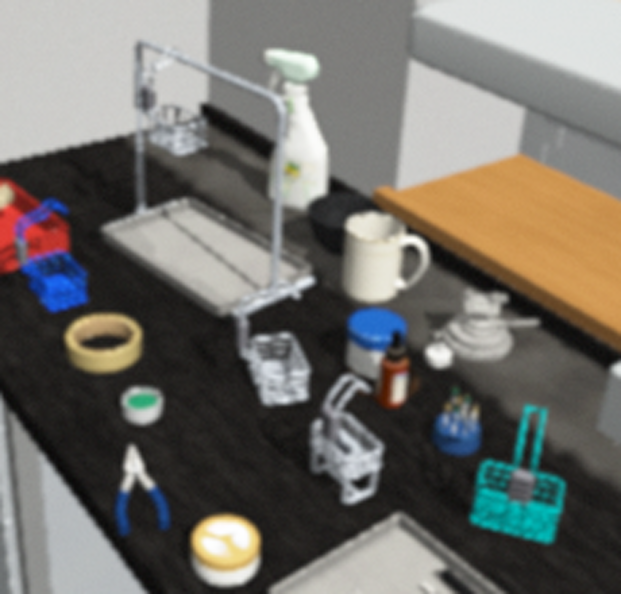

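View pics/top0c.png

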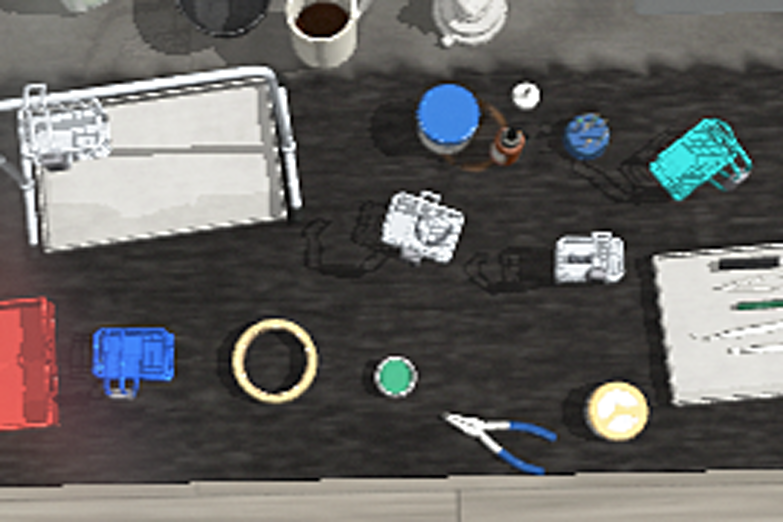

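Run:
```python
from h import *
o=robot.get_obs()
print(R.from_rotvec(o["eef_rot"]).as_matrix().round(3), robot.tcp_to_grasp)
d=robot.get_image("wrist");print(d["mtx"],np.array(d["T_tool_cam"]).round(3));save(d["frame"],"w0.png")
for c in("scene","top"): print(np.load(c+"0.npz")["mtx"])
print([a for a in dir(robot) if a[0]!='_'])
```

```text
[[ 0.25  -0.    -0.968]
 [ 0.968  0.     0.25 ]
 [ 0.    -1.     0.   ]] 0.0188
[[297.31863964   0.         254.39620763]
 [  0.         297.31863964 191.9927865 ]
 [  0.           0.           1.        ]] [[ 1.    -0.     0.001  0.   ]
 [-0.001 -0.269  0.963 -0.167]
 [-0.    -0.963 -0.269  0.075]
 [ 0.     0.     0.     1.   ]]
[[385.99032055   0.         257.1991359 ]
 [  0.         385.99032055 189.40541413]
 [  0.           0.           1.        ]]
[[417.48835783   0.         258.15741031]
 [  0.         417.48835783 185.62256167]
 [  0.           0.           1.        ]]
['Unreachable', 'close_job', 'find_in', 'get_image', 'get_obs', 'tcp_to_grasp']
```

View pics/w0.png

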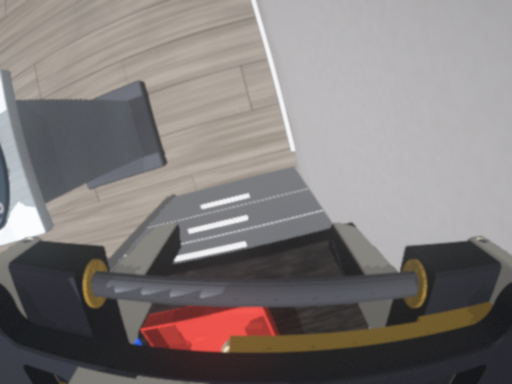

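drive_tool --motion '[{"delta_pos": [0, -50, 0], "roll": 0}, {"delta_pos": [0, -100, 0], "roll": 0}, {"delta_pos": [0, -150, 0], "roll": 0}, {"delta_pos": [-40, -200, 0], "roll": 0}, {"delta_pos": [-80, -230, 0], "roll": 0}, {"delta_pos": [-120, -250, 0], "roll": 0}]'

```text
clock: 2.65
tool_pos: [0.109, 0.4221, 0.4663]
eef_rot: [-1.317, -1.022, 1.02]
wrist_force: [0.4, 0.7, 0.5]
grip_width: 0.0931
```

Run:
```python
from h import *
for c,boxes in(("top",[((.45,.62),(-.2,-.04)),((.43,.57),(-.38,-.24))]),("scene",[((.45,.62),(-.2,-.04)),((.43,.57),(-.38,-.24))])):
    d=np.load(c+"0.npz");W=cloud(d)
    for i,(bx,by) in enumerate(boxes):
        m=(W[...,0]>bx[0])&(W[...,0]<bx[1])&(W[...,1]>by[0])&(W[...,1]<by[1])&(W[...,2]>.012)
        v,u=np.where(m);y0,y1,x0,x1=v.min()-4,v.max()+5,u.min()-4,u.max()+5
        z=W[y0:y1,x0:x1,2];im=d["frame"][y0:y1,x0:x1]
        k=700//max(im.shape[:2]);k=min(k,560//im.shape[0])
        zi=cv2.applyColorMap(np.uint8(np.nan_to_num(np.clip(z/.15,0,1))*255),cv2.COLORMAP_JET)[...,::-1]
        both=np.hstack([im,zi]);k=min(k,790//both.shape[1])
        save(cv2.resize(both,None,fx=k,fy=k,interpolation=cv2.INTER_NEAREST),f"{c}_b{i}.png");print(c,i,x0,y0,k)
```

```text
top 0 258 172 10
top 1 318 186 12
scene 0 253 200 10
scene 1 281 235 10
```

Run:
```python
import cv2,numpy as np
a=[cv2.imread(f'pics/top_b{i}.png') for i in(0,1)]
w=max(x.shape[1] for x in a)
v=np.vstack([cv2.copyMakeBorder(x,0,0,0,w-x.shape[1],cv2.BORDER_CONSTANT) for x in a]);print(v.shape)
cv2.imwrite('pics/topb.png',cv2.resize(v,None,fx=.9,fy=.9))
a=[cv2.imread(f'pics/scene_b{i}.png') for i in(0,1)]
w=max(x.shape[1] for x in a)
v=np.vstack([cv2.copyMakeBorder(x,0,0,0,w-x.shape[1],cv2.BORDER_CONSTANT) for x in a]);print(v.shape)
cv2.imwrite('pics/sceneb.png',cv2.resize(v,None,fx=.55,fy=.55))
```

```text
(652, 744, 3)
(1030, 720, 3)
```

View pics/topb.png

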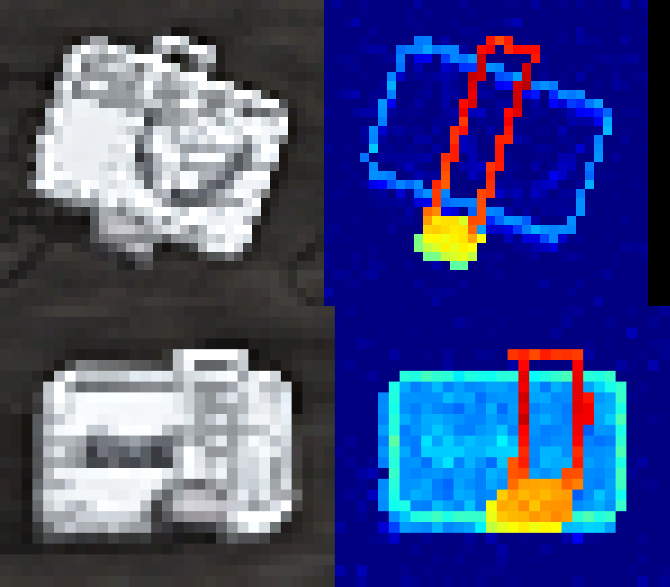

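View pics/sceneb.png

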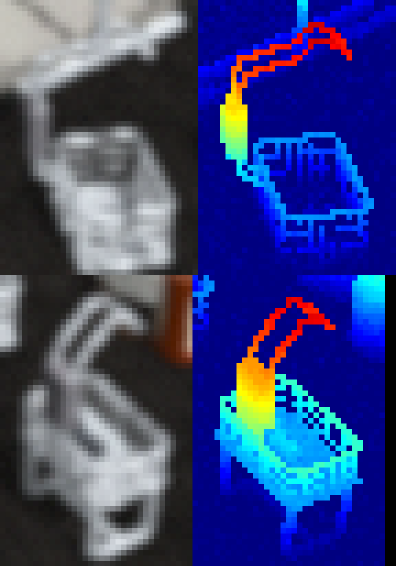

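Run:
```python
from h import *
def pts(bx,by,bz,cams=("top","scene")):
    out=[]
    for c in cams:
        W=cloud(np.load(c+"0.npz")).reshape(-1,3)
        m=np.all((W>[bx[0],by[0],bz[0]])&(W<[bx[1],by[1],bz[1]]),1);out.append(W[m])
    return out
for name,bx,by,rz in(("flat",(.45,.62),(-.2,-.04),(.034,.046)),("foot",(.43,.57),(-.38,-.24),(.058,.070))):
  for c in("top","scene"):
    P,=pts(bx,by,rz,(c,))
    r=cv2.minAreaRect(np.float32(P[:,:2]*1000));print(name,c,"rim",len(P),np.round(r[0],1),np.round(r[1],1),round(r[2],1))
    H,=pts(bx,by,(.118,.15),(c,))
    r=cv2.minAreaRect(np.float32(H[:,:2]*1000));print("  hook",len(H),np.round(r[0],1),np.round(r[1],1),round(r[2],1),"zmax",H[:,2].max(), np.sort(H[:,2])[-8:].mean())
    S,=pts(bx,by,(.075,.114) if name=="foot" else (.065,.102),(c,))
    r=cv2.minAreaRect(np.float32(S[:,:2]*1000));print("  sleeve",len(S),np.round(r[0],1),np.round(r[1],1),round(r[2],1),S.mean(0).round(4))
for c in("top","scene"):
    P,=pts((.5,.8),(0,.40),(.285,.315),(c,))
    q=P[:,:2];m=np.median(q,0);
    l=cv2.fitLine(np.float32(q),cv2.DIST_HUBER,0,.001,.001).ravel();
    n=np.array([-l[1],l[0]]);res=(q-l[2:])@n
    t=(q-l[2:])@l[:2];print(c,"rail",len(P),l,np.degrees(np.arctan2(l[1],l[0])),"res",res.std(),"ends",l[2:]+l[:2]*t.min(),l[2:]+l[:2]*t.max(),P[:,2].max())
    P,=pts((.5,.8),(0,.40),(.27,.33),(c,));
```

```text
flat top rim 70 [ 544.6 -124.1] [83.2 61. ] 68.6
  hook 55 [ 534.  -120.7] [19.  63.6] 69.9 zmax 0.1420164887372255 0.13944349654824775
  sleeve 31 [ 500.5 -108.9] [13.2 21.6] 7.7 [ 0.4999 -0.1081  0.0898]
flat scene rim 83 [ 546.3 -124.6] [88.1 64.8] 68.9
  hook 56 [ 536.3 -122.8] [24.3 63. ] 69.4 zmax 0.13944775258483078 0.13855200397942818
  sleeve 51 [ 503.1 -112.5] [23.1 10.8] 72.0 [ 0.5011 -0.1154  0.0848]
foot top rim 53 [ 499.8 -310.7] [70.1 44.2] 88.2
  hook 35 [ 498.9 -312. ] [20.6 34.9] 86.9 zmax 0.1403908634450175 0.136411733452829
  sleeve 35 [ 475.4 -310.3] [10.9 21.6] 0.3 [ 0.4747 -0.3092  0.1033]
foot scene rim 82 [ 501.5 -313.7] [74.  50.5] 86.5
  hook 46 [ 499.4 -313.4] [22.2 37.5] 83.4 zmax 0.13743951652483988 0.13589429374192985
  sleeve 85 [ 476.9 -313.6] [11.4 22.8] 5.6 [ 0.4758 -0.3156  0.0958]
top rail 469 [ 0.12697583 -0.9919058   0.6279021   0.20137985] -82.705124 res 0.00783652499308003 ends [0.61033712 0.33859331] [0.65006393 0.02825668] 0.3067500857189731
scene rail 191 [ 0.12394132 -0.99228954  0.6374134   0.13731453] -82.88037 res 0.00888921956917989 ends [0.61287969 0.33373434] [0.65143422 0.02506201] 0.30333448036928884
```

drive_tool --motion '[{"delta_pos": [-50, -50, 0], "roll": 0}, {"delta_pos": [-100, -100, 0], "roll": 0}, {"delta_pos": [-150, -150, 0], "roll": 0}, {"delta_pos": [-200, -200, 0], "roll": 0}, {"delta_pos": [-250, -250, 0], "roll": 0}, {"delta_pos": [-300, -300, 0], "roll": 0}, {"delta_pos": [-300, -350, 0], "roll": 0}, {"delta_pos": [-300, -400, 0], "roll": 0}]'

```text
clock: 3.45
tool_pos: [0.0434, 0.1704, 0.7669]
eef_rot: [-1.317, -1.023, 1.019]
wrist_force: [0.3, 0.1, 1.2]
grip_width: 0.0932
```

Run:
```python
from h import *
o=robot.get_obs();print(o["clock"],o["tool_pos"].round(3),o["joint_pos"].round(3));print(R.from_rotvec(o["eef_rot"]).as_matrix().round(3))
def pts(bx,by,bz,cams=("top","scene")):
    out=[]
    for c in cams:
        W=cloud(np.load(c+"0.npz")).reshape(-1,3)
        m=np.all((W>[bx[0],by[0],bz[0]])&(W<[bx[1],by[1],bz[1]]),1);out.append(W[m])
    return out
for c in("top","scene"):
    P,=pts((.6,.66),(.06,.20),(.275,.315),(c,))
    q=P[:,:2]
    l=cv2.fitLine(np.float32(q),cv2.DIST_HUBER,0,.001,.001).ravel()
    n=np.array([-l[1],l[0]]);res=(q-l[2:])@n
    print(c,len(P),l,np.degrees(np.arctan2(l[1],l[0])),res.std(),"x at y=.11,.18",[l[2]+l[0]/l[1]*(y-l[3]) for y in(.11,.18)],np.percentile(P[:,2],[5,50,95]))
    # posts
    P,=pts((.5,.75),(0.0,.40),(.12,.25),(c,))
    lo=P[P[:,1]<.06];hi=P[(P[:,1]>.3)]
    print("posts",len(lo),np.median(lo,0),len(hi),np.median(hi,0) if len(hi) else 0)
    # spare hook
    P,=pts((.55,.75),(.19,.33),(.16,.32),(c,));d=(P[:,:2]-[.631,.1815])@np.array([[.992,.126],[-.126,.992]]).T
    for z0 in(.16,.2,.24,.27,.29,.31):
        m=(P[:,2]>z0)&(P[:,2]<z0+.03);
        if m.any():print("  spare",z0,m.sum(),"lx",np.percentile(d[m,0],[2,50,98]).round(3),"ly",np.percentile(d[m,1],[2,50,98]).round(3))
```

```text
3.45 [0.043 0.17  0.767] [ 1.054 -0.281  0.952 -0.     2.468 -0.264]
[[ 0.25   0.001 -0.968]
 [ 0.968  0.002  0.25 ]
 [ 0.002 -1.    -0.001]]
top 187 [ 0.1194241  -0.99284333  0.6383538   0.11971827] -83.14113 0.002850249536911817 x at y=.11,.18 [np.float32(0.6395228), np.float32(0.63110286)] [0.29363445 0.29837604 0.30253386]
posts 45 [0.64707823 0.02838387 0.18780943] 60 [0.60969965 0.33335301 0.18991877]
  spare 0.16 364 lx [-0.024  0.007  0.029] ly [0.028 0.064 0.109]
  spare 0.2 78 lx [-0.04  -0.01   0.027] ly [0.027 0.06  0.11 ]
  spare 0.24 43 lx [-0.053 -0.049 -0.042] ly [0.058 0.068 0.079]
  spare 0.27 203 lx [-0.046 -0.002  0.017] ly [0.013 0.074 0.145]
  spare 0.29 219 lx [-0.022 -0.     0.015] ly [0.013 0.075 0.145]
scene 78 [ 0.11701839 -0.99312973  0.6400356   0.11573065] -83.27994 0.002598934193673317 x at y=.11,.18 [np.float32(0.64071083), np.float32(0.6324629)] [0.29275937 0.29850577 0.30160283]
posts 90 [0.65101673 0.02523651 0.1886302 ] 68 [0.61325124 0.33226508 0.19238748]
  spare 0.16 154 lx [-0.023  0.004  0.034] ly [0.024 0.06  0.144]
  spare 0.2 60 lx [-0.045 -0.     0.033] ly [0.023 0.06  0.147]
  spare 0.24 45 lx [-0.05  -0.045  0.005] ly [0.053 0.064 0.149]
  spare 0.27 69 lx [-0.045 -0.     0.011] ly [0.013 0.07  0.148]
  spare 0.29 74 lx [-0.015  0.001  0.011] ly [0.011 0.071 0.139]
```

drive_tool --motion '[{"delta_pos": [0, -50, 0], "roll": 0}, {"delta_pos": [0, -100, 0], "roll": 0}, {"delta_pos": [0, -150, 0], "roll": 0}, {"delta_pos": [0, -200, 0], "roll": 0}, {"delta_pos": [0, -250, 0], "roll": 0}, {"delta_pos": [0, -250, 0], "roll": 0}]'

```text
clock: 4.05
tool_pos: [0.035, 0.128, 0.8984]
eef_rot: [-1.321, -1.01, 1.015]
wrist_force: [-1.4, -0.3, 0.1]
grip_width: 0.0927
```

Run:
```python
from h import *
o=robot.get_obs();print(o["clock"],o["tool_pos"].round(3),o["joint_pos"].round(3));print(R.from_rotvec(o["eef_rot"]).as_matrix().round(3))
```

```text
4.05 [0.035 0.128 0.898] [ 0.942  0.086  0.012  0.02   3.047 -0.345]
[[ 0.261 -0.003 -0.965]
 [ 0.965 -0.001  0.261]
 [-0.002 -1.     0.003]]
```

drive_tool --motion '[{"delta_pos": [0, -3000, -1500], "roll": 0}, {"delta_pos": [0, -3000, -1500], "roll": 0}, {"delta_pos": [0, -3000, -1500], "roll": 0}]'

```text
clock: 4.35
tool_pos: [0.0835, 0.0993, 0.8993]
eef_rot: [-1.313, -1.03, 1.014]
wrist_force: [0.9, -0.5, 0.2]
grip_width: 0.093
```

Run:
```python
from h import *
o=robot.get_obs();print(o["clock"],o["tool_pos"].round(3),o["joint_pos"].round(3));print(R.from_rotvec(o["eef_rot"]).as_matrix().round(3))
```

```text
4.35 [0.083 0.099 0.899] [ 0.493  0.078  0.012  0.053  3.042 -0.775]
[[ 0.248  0.005 -0.969]
 [ 0.969  0.009  0.248]
 [ 0.01  -1.    -0.003]]
```

```bash
cat >> h.py <<'E'
def delta(target,ang_deg):
    """target TCP world; ang: world angle of tool x. prints tool-frame delta mm and roll deg"""
    o=robot.get_obs();M=R.from_rotvec(o["eef_rot"]).as_matrix();p=o["tool_pos"]
    d=M.T@(np.array(target)-p)*1000
    a=np.degrees(np.arctan2(M[1,0],M[0,0]))
    r=-((ang_deg-a+180)%360-180)   # tool y down
    print("t",round(o["clock"],2),"pos",p.round(4),"ang",round(a,2),"down",M[:,1].round(3),"F",o["wrist_force"].round(1),"w",round(o["grip_width"],4),"-> delta",d.round(1),"roll",round(r,2))
E
python3 -c "
from h import *
delta([.4755,-.3105,.25],86.7)"
```

```text
t 4.35 pos [0.0835 0.0993 0.8993] ang 75.66 down [ 0.005  0.009 -1.   ] F [ 0.9 -0.5  0.2] w 0.093 -> delta [-306.2  647.7 -479.5] roll -11.04
```

drive_tool --motion '[{"delta_pos": [-150, 300, -440], "roll": -5}, {"delta_pos": [-150, 300, -440], "roll": -5}, {"delta_pos": [-150, 300, -440], "roll": -5}, {"delta_pos": [-150, 300, -440], "roll": -5}, {"delta_pos": [-306, 500, -480], "roll": -11}, {"delta_pos": [-306, 500, -480], "roll": -11}, {"delta_pos": [-306, 500, -480], "roll": -11}, {"delta_pos": [-306, 500, -480], "roll": -11}]' --hand 60 --newtons 40

```text
clock: 5.15
tool_pos: [0.2842, -0.0797, 0.6826]
eef_rot: [-1.235, -1.171, 1.156]
wrist_force: [0.8, 1.5, 0.0]
grip_width: 0.0601
```

```bash
python3 -c "
from h import *
delta([.4755,-.3105,.25],86.7)"
```

```text
t 5.15 pos [ 0.2842 -0.0797  0.6826] ang 86.47 down [ 0.005  0.008 -1.   ] F [0.8 1.5 0. ] w 0.0601 -> delta [-222.1  431.7 -203.2] roll -0.23
```

drive_tool --motion '[{"delta_pos": [-222, 432, -203], "roll": 0}, {"delta_pos": [-222, 432, -203], "roll": 0}, {"delta_pos": [-222, 432, -203], "roll": 0}, {"delta_pos": [-222, 432, -203], "roll": 0}, {"delta_pos": [-222, 432, -203], "roll": 0}, {"delta_pos": [-222, 432, -203], "roll": 0}, {"delta_pos": [-222, 432, -203], "roll": 0}, {"delta_pos": [-222, 432, -203], "roll": 0}]'

```text
clock: 5.95
tool_pos: [0.4297, -0.2543, 0.3533]
eef_rot: [-1.235, -1.171, 1.156]
wrist_force: [-0.4, 0.8, 0.6]
grip_width: 0.0603
```

drive_tool --motion '[{"delta_pos": [-76, 148, -69], "roll": 0}, {"delta_pos": [-76, 148, -69], "roll": 0}, {"delta_pos": [-76, 148, -69], "roll": 0}, {"delta_pos": [-76, 148, -69], "roll": 0}]'

```text
clock: 6.35
tool_pos: [0.4941, -0.3329, 0.2029]
eef_rot: [-1.231, -1.17, 1.156]
wrist_force: [-0.6, -0.0, 0.8]
grip_width: 0.0599
```

```bash
python3 -c "
from h import *
delta([.4755,-.3105,.20],86.7)"
```

```text
t 6.35 pos [ 0.4941 -0.3329  0.2029] ang 86.49 down [ 0.002  0.01  -1.   ] F [-0.6 -0.   0.8] w 0.0599 -> delta [21.2  3.1 20. ] roll -0.21
```

drive_tool --motion '[{"delta_pos": [21, 0, 20], "roll": 0}, {"delta_pos": [21, 0, 20], "roll": 0}, {"delta_pos": [21, 0, 20], "roll": 0}]'

```text
clock: 6.65
tool_pos: [0.4758, -0.3103, 0.2071]
eef_rot: [-1.235, -1.172, 1.157]
wrist_force: [0.1, 0.4, -0.2]
grip_width: 0.0602
```

```bash
python3 -c "
from h import *
delta([.4755,-.3105,.076],86.7)
d=robot.get_image('wrist');save(d['frame'],'w1.png')
d=robot.get_image('top');np.savez('top1.npz',**d)
"
```

```text
t 6.65 pos [ 0.4758 -0.3103  0.2071] ang 86.53 down [ 0.005  0.008 -1.   ] F [ 0.1  0.4 -0.2] w 0.0602 -> delta [ -1.2 131.1   0.8] roll -0.17
```

View pics/w1.png

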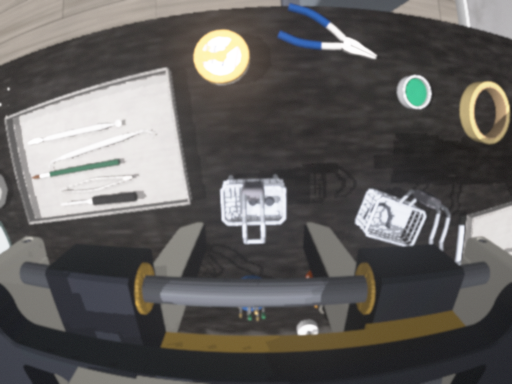

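drive_tool --motion '[{"delta_pos": [-1, 50, 1], "roll": 0}, {"delta_pos": [-1, 100, 1], "roll": 0}, {"delta_pos": [-1, 131, 1], "roll": 0}, {"delta_pos": [-1, 131, 1], "roll": 0}, {"delta_pos": [-1, 131, 1], "roll": 0}]'

```text
clock: 7.25
tool_pos: [0.4757, -0.3107, 0.0768]
eef_rot: [-1.235, -1.172, 1.156]
wrist_force: [-1.0, -0.5, 0.3]
grip_width: 0.0597
```

drive_tool --motion '[{"delta_pos": [0, 0, 0], "roll": 0}, {"delta_pos": [0, 0, 0], "roll": 0}, {"delta_pos": [0, 0, 0], "roll": 0}, {"delta_pos": [0, 0, 0], "roll": 0}, {"delta_pos": [0, 0, 0], "roll": 0}]' --hand 5 --newtons 40

```text
clock: 7.75
tool_pos: [0.4751, -0.3101, 0.0759]
eef_rot: [-1.235, -1.171, 1.156]
wrist_force: [-1.3, -0.1, -0.2]
grip_width: 0.0246
```

```bash
python3 -c "
from h import *
delta([.4755,-.3105,.4],86.7)
d=robot.get_image('scene');save(cv2.resize(d['frame'][200:320,230:370],None,fx=5,fy=5,interpolation=2),'s2.png')
"
```

```text
t 7.75 pos [ 0.4751 -0.3101  0.0759] ang 86.52 down [ 0.005  0.008 -1.   ] F [-1.3 -0.1 -0.2] w 0.0246 -> delta [   2.3 -324.1   -1.8] roll -0.18
```

View pics/s2.png

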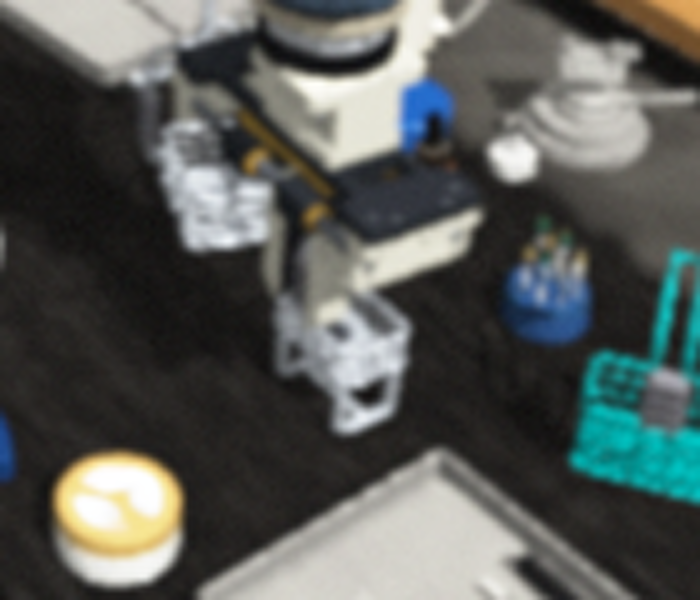

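drive_tool --motion '[{"delta_pos": [0, -15, 0], "roll": 0}, {"delta_pos": [0, -40, 0], "roll": 0}, {"delta_pos": [0, -80, 0], "roll": 0}, {"delta_pos": [0, -120, 0], "roll": 0}, {"delta_pos": [0, -160, 0], "roll": 0}, {"delta_pos": [0, -204, 0], "roll": 0}, {"delta_pos": [0, -204, 0], "roll": 0}]'

```text
clock: 8.5
tool_pos: [0.4756, -0.3128, 0.2864]
eef_rot: [-1.244, -1.174, 1.157]
wrist_force: [0.6, -0.4, -1.1]
grip_width: 0.0219
```

```bash
python3 -c "
from h import *
delta([.545,.111,.28],96.9)
d=robot.get_image('scene');save(cv2.resize(d['frame'][160:300,230:390],None,fx=5,fy=5,interpolation=2)[:600],'s3.png')
"
```

```text
t 8.5 pos [ 0.4756 -0.3128  0.2864] ang 86.52 down [ 0.012  0.002 -1.   ] F [ 0.6 -0.4 -1.1] w 0.0219 -> delta [427.2   8.2 -43.5] roll -10.38
```

View pics/s3.png

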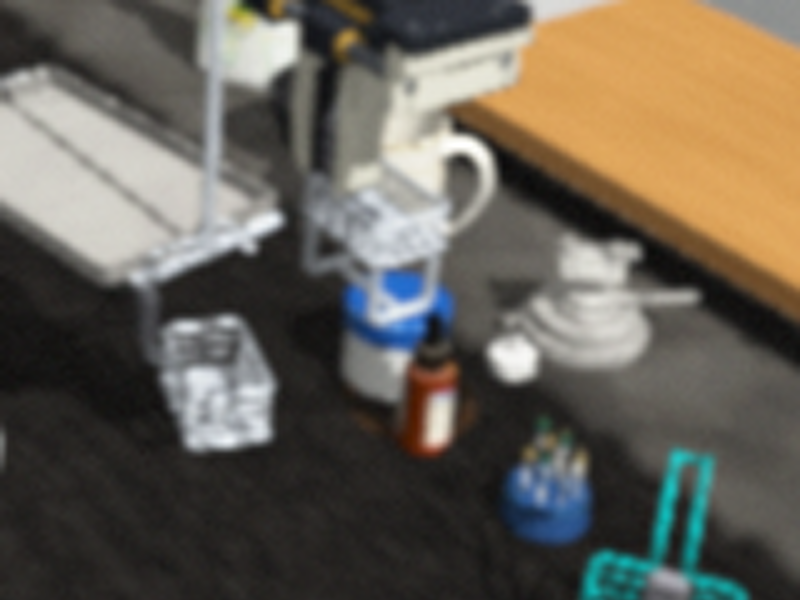

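drive_tool --motion '[{"delta_pos": [430, 8, -43], "roll": -10}, {"delta_pos": [430, 8, -43], "roll": -10}, {"delta_pos": [430, 8, -43], "roll": -10}, {"delta_pos": [430, 8, -43], "roll": -10}, {"delta_pos": [430, 8, -43], "roll": -10}, {"delta_pos": [430, 8, -43], "roll": -10}, {"delta_pos": [430, 8, -43], "roll": -10}, {"delta_pos": [430, 8, -43], "roll": -10}]'

```text
clock: 9.35
tool_pos: [0.5372, 0.0852, 0.2746]
eef_rot: [-1.149, -1.298, 1.285]
wrist_force: [1.1, -0.7, -1.6]
grip_width: 0.0218
```

drive_tool --motion '[{"delta_pos": [30, 0, 0], "roll": 0}, {"delta_pos": [30, 0, 0], "roll": 0}, {"delta_pos": [30, 0, 0], "roll": 0}]'

```text
clock: 9.65
tool_pos: [0.5339, 0.1131, 0.2749]
eef_rot: [-1.149, -1.299, 1.287]
wrist_force: [0.4, -0.8, -1.9]
grip_width: 0.0218
```

```bash
python3 -c "
from h import *
delta([.545,.111,.28],96.9)
d=robot.get_image('scene');np.savez('s4.npz',**d);save(cv2.resize(d['frame'][90:230,170:330],None,fx=5,fy=5,interpolation=2)[:600],'s4.png')
d=robot.get_image('top');np.savez('t4.npz',**d);save(cv2.resize(d['frame'][100:230,140:300],None,fx=5,fy=5,interpolation=2)[:600],'t4.png')
"
```

```text
t 9.65 pos [0.5339 0.1131 0.2749] ang 96.59 down [ 0.002  0.008 -1.   ] F [ 0.4 -0.8 -1.9] w 0.0218 -> delta [ -3.4  -5.1 -10.7] roll -0.31
```

View pics/s4.png

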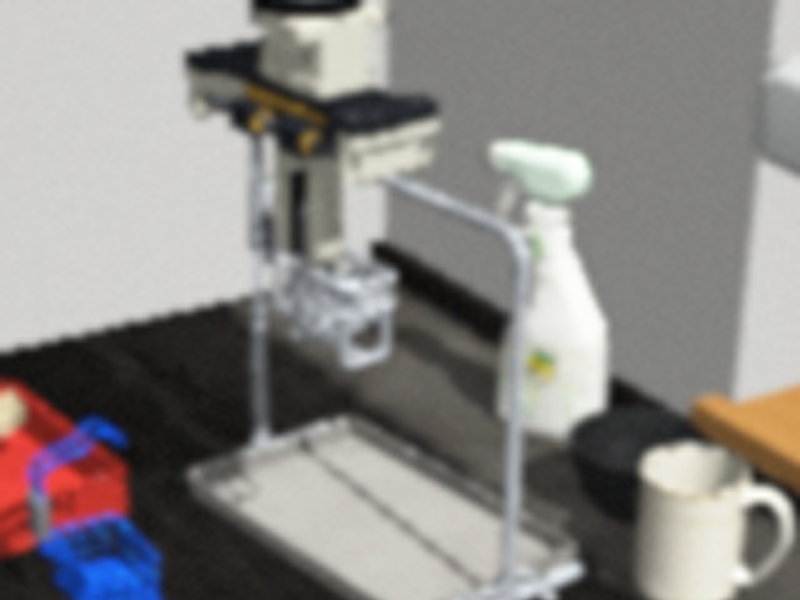

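```bash
python3 -c "
from h import *
W=cloud(np.load('s4.npz')).reshape(-1,3)
d=(W-[.5339,.1131,0]);a=np.radians(6.6);lx=d[:,0]*np.cos(a)+d[:,1]*np.sin(a);ly=-d[:,0]*np.sin(a)+d[:,1]*np.cos(a)
for z0 in np.arange(.19,.28,.01):
  m=(abs(ly)<.05)&(lx>-.02)&(lx<.07)&(W[:,2]>z0)&(W[:,2]<z0+.01)
  if m.any(): print(round(z0,2),m.sum(),'lx',np.percentile(lx[m],[2,50,98]).round(4),'ly',np.percentile(ly[m],[2,50,98]).round(4))
m=(abs(ly)<.05)&(lx>-.02)&(lx<.07)&(W[:,2]>.15)&(W[:,2]<.28)
# front rim vs back rim height
for b in((-.01,.01),(.01,.03),(.03,.055)):
  k=m&(lx>b[0])&(lx<b[1])&(ly>.02);print(b,W[k,2].min().round(4),np.percentile(W[k,2],97).round(4))
  k=m&(lx>b[0])&(lx<b[1])&(ly<-.02);print(b,W[k,2].min().round(4),np.percentile(W[k,2],97).round(4))
"
```

```text
0.19 1 lx [0.0451 0.0451 0.0451] ly [-0.0259 -0.0259 -0.0259]
0.2 42 lx [0.0085 0.0265 0.0432] ly [-0.0344 -0.005   0.0282]
0.21 12 lx [0.0056 0.0109 0.0462] ly [-0.0343 -0.0284  0.029 ]
0.22 12 lx [0.0066 0.009  0.0453] ly [-0.0327 -0.0301  0.025 ]
0.23 11 lx [0.0071 0.0108 0.0457] ly [-0.0345 -0.0274  0.0267]
0.24 89 lx [0.0042 0.021  0.0519] ly [-0.0379 -0.0106  0.0314]
0.25 50 lx [0.0035 0.0191 0.0526] ly [-0.0368 -0.0075  0.033 ]
0.26 37 lx [0.0016 0.0192 0.0513] ly [-0.0405 -0.0154  0.0319]
0.27 12 lx [-0.0067 -0.0004  0.0066] ly [-0.0199  0.0008  0.0138]
0.28 30 lx [-0.0089 -0.0042  0.0118] ly [-0.0269 -0.0143  0.0178]
(-0.01, 0.01) 0.2066 0.2628
(-0.01, 0.01) 0.2052 0.2686
(0.01, 0.03) 0.2021 0.2638
(0.01, 0.03) 0.201 0.2644
(0.03, 0.055) 0.2002 0.2541
(0.03, 0.055) 0.1991 0.2652
```

```bash
python3 -c "
from h import *
delta([.6134,.1195,.275],96.9)"
```

```text
t 9.75 pos [0.5344 0.112  0.2753] ang 96.47 down [ 0.003  0.008 -1.   ] F [ 0.4  0.2 -1.8] w 0.0213 -> delta [ -1.5   0.6 -79.4] roll -0.43
```

drive_tool --motion '[{"delta_pos": [-1, 0, -20], "roll": -0.4}, {"delta_pos": [-1, 0, -45], "roll": -0.4}, {"delta_pos": [-1, 0, -65], "roll": -0.4}, {"delta_pos": [-1, 0, -79], "roll": -0.4}, {"delta_pos": [-1, 0, -79], "roll": -0.4}, {"delta_pos": [-1, 0, -79], "roll": -0.4}]'

```text
clock: 10.35
tool_pos: [0.6129, 0.1199, 0.2758]
eef_rot: [-1.147, -1.303, 1.289]
wrist_force: [-0.8, 0.2, -2.2]
grip_width: 0.0219
```

```bash
python3 -c "
from h import *
delta([.6134,.1195,.242],96.9)
d=robot.get_image('scene');np.savez('s5.npz',**d);save(cv2.resize(d['frame'][90:200,190:330],None,fx=5.5,fy=5.5,interpolation=2)[:600],'s5.png')
d=robot.get_image('wrist');np.savez('w5.npz',**d);save(d['frame'],'w5.png')
"
```

```text
t 10.35 pos [0.6129 0.1199 0.2758] ang 96.84 down [ 0.003  0.008 -1.   ] F [-0.8  0.2 -2.2] w 0.0219 -> delta [-0.7 33.8 -0.4] roll -0.06
```

View pics/s5.png

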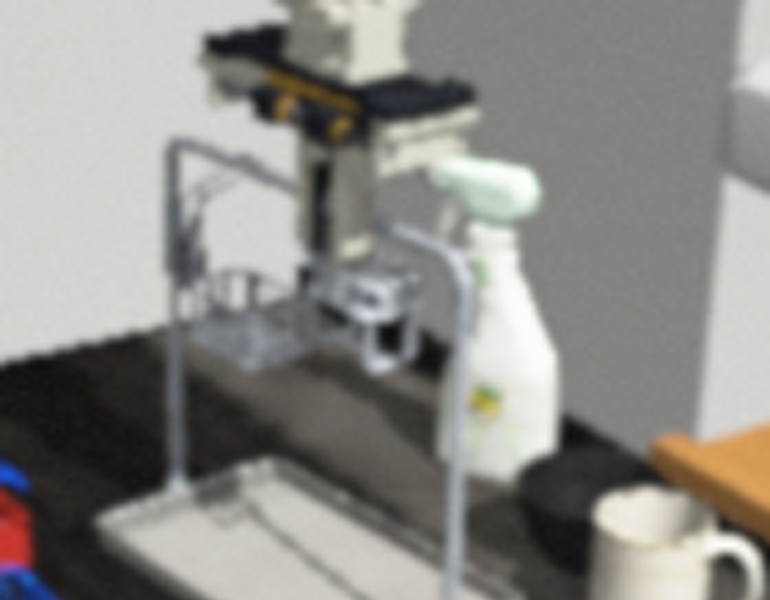

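View pics/w5.png

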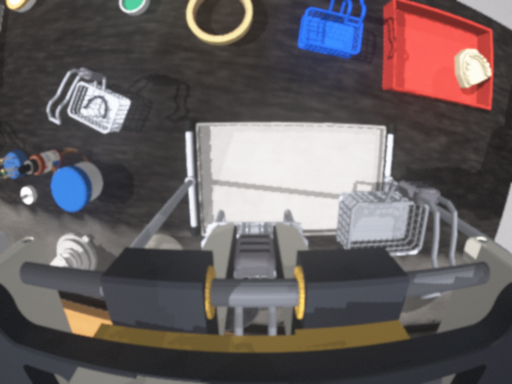

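drive_tool --motion '[{"delta_pos": [-1, 8, 0], "roll": 0}, {"delta_pos": [-1, 16, 0], "roll": 0}, {"delta_pos": [-1, 22, 0], "roll": 0}, {"delta_pos": [-1, 28, 0], "roll": 0}, {"delta_pos": [-1, 28, 0], "roll": 0}]'

```text
clock: 10.95
tool_pos: [0.6131, 0.1202, 0.2471]
eef_rot: [-1.146, -1.304, 1.29]
wrist_force: [-1.0, 0.2, -2.1]
grip_width: 0.0215
```

drive_tool --motion '[{"delta_pos": [0, 3, 0], "roll": 0}, {"delta_pos": [0, 5, 0], "roll": 0}, {"delta_pos": [0, 5, 0], "roll": 0}]'

```text
clock: 11.25
tool_pos: [0.6136, 0.1202, 0.2433]
eef_rot: [-1.147, -1.305, 1.289]
wrist_force: [-0.1, -0.8, -1.2]
grip_width: 0.0215
```

```bash
python3 -c "
from h import *
delta([.6134,.1195,.242],96.9)
d=robot.get_image('wrist');np.savez('w6.npz',**d);save(cv2.resize(d['frame'][200:384,150:380],None,fx=3.2,fy=3.2,interpolation=2),'w6.png')
"
```

```text
t 11.25 pos [0.6136 0.1202 0.2433] ang 96.92 down [ 0.004  0.008 -1.   ] F [-0.1 -0.8 -1.2] w 0.0215 -> delta [-0.7  1.2  0.3] roll 0.02
```

View pics/w6.png

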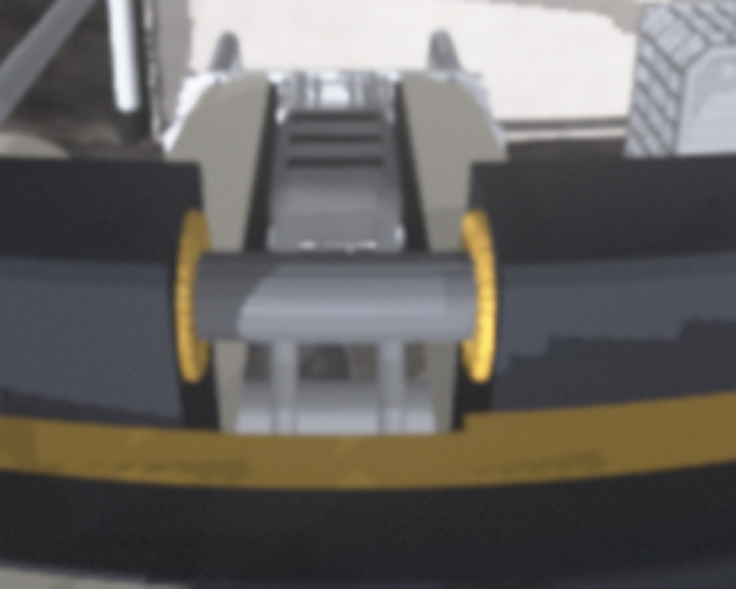

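drive_tool --motion '[{"delta_pos": [0, 2, 0], "roll": 0}, {"delta_pos": [0, 2, 0], "roll": 0}, {"delta_pos": [0, 3, 0], "roll": 0}, {"delta_pos": [0, 3, 0], "roll": 0}]'

```text
clock: 11.7
tool_pos: [0.6143, 0.1205, 0.2423]
eef_rot: [-1.149, -1.308, 1.288]
wrist_force: [-3.7, 0.1, 9.8]
grip_width: 0.0215
```

drive_tool --motion '[{"delta_pos": [0, -1, 0], "roll": 0}, {"delta_pos": [0, -1, 0], "roll": 0}, {"delta_pos": [0, -1, 0], "roll": 0}, {"delta_pos": [0, -1, 0], "roll": 0}]' --hand 44

```text
clock: 12.1
tool_pos: [0.6135, 0.1202, 0.2411]
eef_rot: [-1.147, -1.305, 1.289]
wrist_force: [0.2, 0.2, 0.9]
grip_width: 0.0435
```

```bash
python3 -c "
from h import *
delta([.55,.112,.242],96.9)
d=robot.get_image('wrist');save(cv2.resize(d['frame'][150:384,110:400],None,fx=2.5,fy=2.5,interpolation=2),'w7.png')
d=robot.get_image('scene');np.savez('s7.npz',**d)
save(cv2.resize(d['frame'][90:200,190:330],None,fx=5.5,fy=5.5,interpolation=2)[:600],'s7.png')
"
```

```text
t 12.1 pos [0.6135 0.1202 0.2411] ang 96.91 down [ 0.004  0.008 -1.   ] F [0.2 0.2 0.9] w 0.0435 -> delta [-0.5 -1.2 64. ] roll 0.01
```

View pics/w7.png

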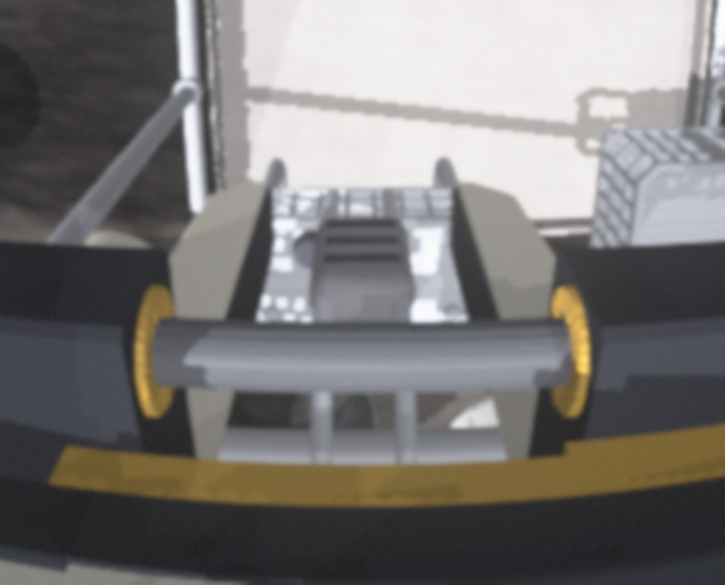

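View pics/s7.png

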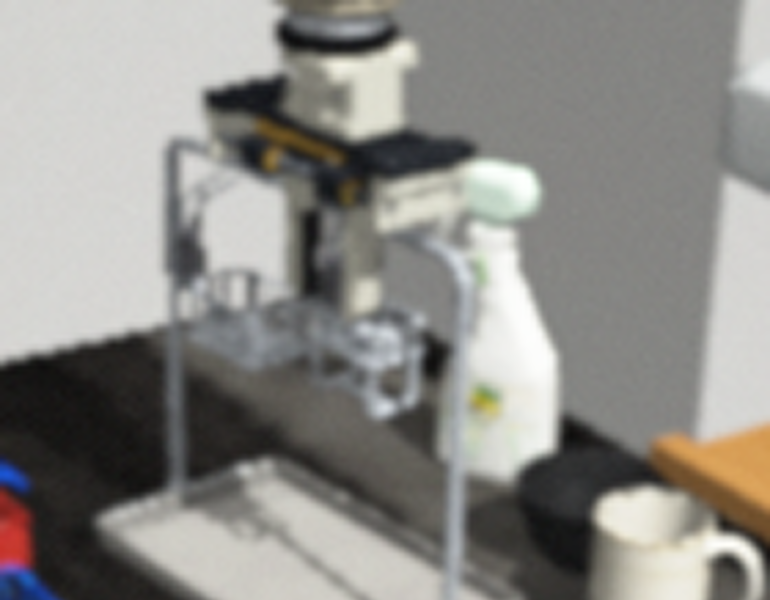

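drive_tool --motion '[{"delta_pos": [0, 0, 25], "roll": 0}, {"delta_pos": [0, 0, 60], "roll": 0}, {"delta_pos": [0, 0, 100], "roll": 0}, {"delta_pos": [0, 0, 150], "roll": 0}, {"delta_pos": [0, 0, 150], "roll": 0}]'

```text
clock: 12.7
tool_pos: [0.4592, 0.1017, 0.2396]
eef_rot: [-1.144, -1.302, 1.292]
wrist_force: [1.4, -0.9, 0.4]
grip_width: 0.0443
```

```bash
python3 -c "
from h import *
delta([.55,.112,.242],96.9)
d=robot.get_image('scene');np.savez('s8.npz',**d)
save(cv2.resize(d['frame'][90:200,190:330],None,fx=5.5,fy=5.5,interpolation=2)[:600],'s8.png')
d=robot.get_image('top');np.savez('t8.npz',**d)
save(cv2.resize(d['frame'][110:220,130:270],None,fx=5.5,fy=5.5,interpolation=2)[:600],'t8.png')
"
```

```text
t 12.7 pos [0.4592 0.1017 0.2396] ang 96.93 down [-0.     0.008 -1.   ] F [ 1.4 -0.9  0.4] w 0.0443 -> delta [ -0.7  -2.3 -91.4] roll 0.03
```

View pics/s8.png

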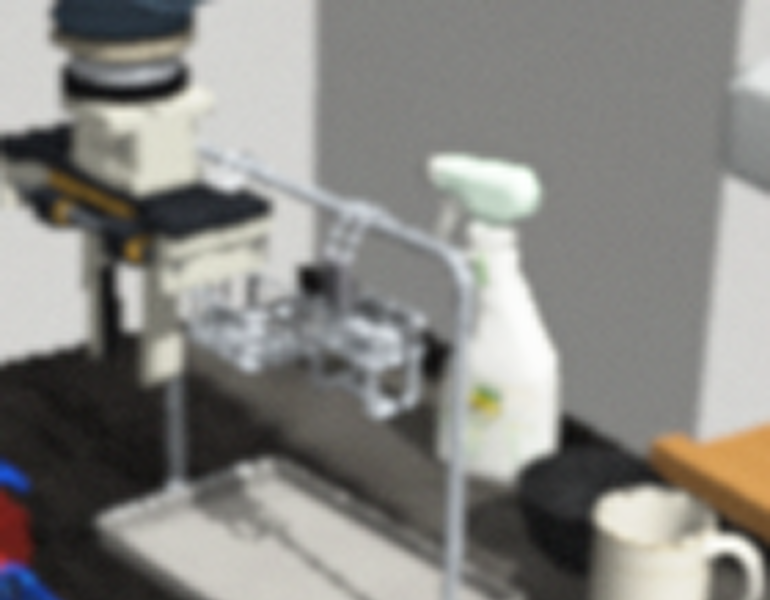

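View pics/t8.png

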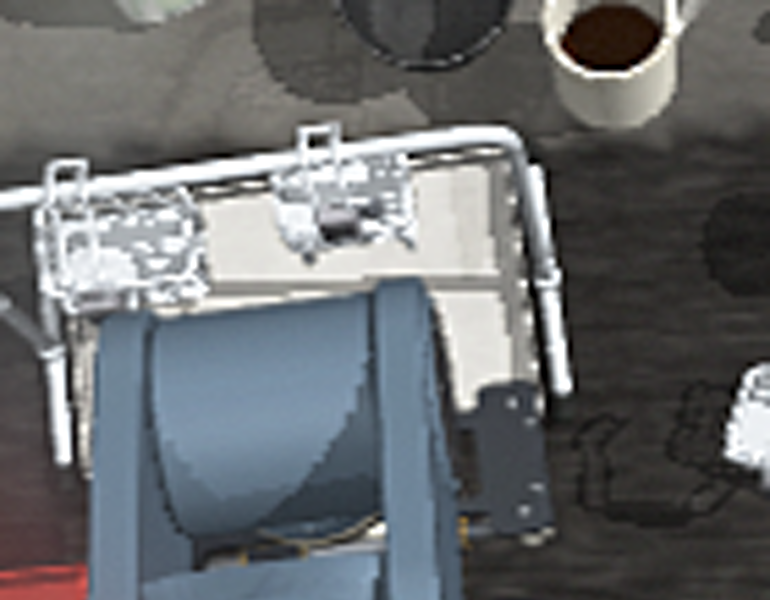

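```bash
python3 -c "
from h import *
delta([.4975,-.107,.19],69.5)
for f in('s8','t8'):
  W=cloud(np.load(f+'.npz')).reshape(-1,3)
  d=(W-[.6387,.1224,0]);a=np.radians(6.9);lx=d[:,0]*np.cos(a)+d[:,1]*np.sin(a);ly=-d[:,0]*np.sin(a)+d[:,1]*np.cos(a)
  for z0,z1 in((.15,.165),(.165,.18),(.18,.2),(.2,.215),(.225,.24),(.245,.28),(.285,.295),(.295,.315)):
    m=(abs(ly)<.045)&(lx>-.05)&(lx<.045)&(W[:,2]>z0)&(W[:,2]<z1)
    if m.any(): print(f,z0,m.sum(),'lx',np.percentile(lx[m],[2,50,98]).round(4),'ly',np.percentile(ly[m],[2,50,98]).round(4),'z',np.median(W[m,2]).round(4))
"
```

```text
t 12.8 pos [0.4645 0.1021 0.2411] ang 96.92 down [ 0.006  0.008 -1.   ] F [ 0.6 -1.1  0.3] w 0.044 -> delta [-212.    49.5   -7.3] roll 27.42
s8 0.165 46 lx [-0.015   0.0047  0.023 ] ly [-0.0323  0.0005  0.0298] z 0.1728
s8 0.18 29 lx [-0.0177 -0.0115  0.0232] ly [-0.0325 -0.0273  0.0271] z 0.1899
s8 0.2 75 lx [-0.0189 -0.0079  0.0253] ly [-0.0367 -0.0157  0.0301] z 0.2103
s8 0.225 60 lx [-0.0205 -0.0039  0.0278] ly [-0.0383 -0.0094  0.0322] z 0.2302
s8 0.245 50 lx [-0.0278 -0.0238 -0.0163] ly [-0.0119 -0.0055  0.0082] z 0.2634
s8 0.285 18 lx [-0.0182 -0.0061  0.0014] ly [-0.0251 -0.0028  0.037 ] z 0.2928
s8 0.295 49 lx [-0.0078  0.0001  0.0088] ly [-0.0416 -0.0077  0.0418] z 0.2991
t8 0.165 3 lx [-0.0177 -0.0162 -0.0147] ly [-0.0264  0.0261  0.0264] z 0.1768
t8 0.18 7 lx [-0.0188 -0.0177 -0.0159] ly [-0.0295 -0.0248  0.0298] z 0.1875
t8 0.2 230 lx [-0.021   0.0063  0.024 ] ly [-0.0332 -0.0033  0.0346] z 0.2089
t8 0.225 50 lx [-0.0222 -0.0143  0.0157] ly [-0.0345 -0.0085  0.0367] z 0.2308
t8 0.245 48 lx [-0.03   -0.0269 -0.0199] ly [-0.0097  0.      0.0107] z 0.2725
t8 0.285 34 lx [-0.0172 -0.0031  0.0185] ly [-0.035  -0.0053  0.0171] z 0.2924
t8 0.295 116 lx [-0.0071 -0.0001  0.0099] ly [-0.0432  0.0036  0.0428] z 0.2987
```

drive_tool --motion '[{"delta_pos": [-50, 0, -2], "roll": 7}, {"delta_pos": [-100, 0, -4], "roll": 14}, {"delta_pos": [-150, 0, -6], "roll": 21}, {"delta_pos": [-200, 20, -7], "roll": 27.4}, {"delta_pos": [-212, 49, -7], "roll": 27.4}, {"delta_pos": [-212, 49, -7], "roll": 27.4}, {"delta_pos": [-212, 49, -7], "roll": 27.4}]' --hand 60

```text
clock: 13.5
tool_pos: [0.4979, -0.1069, 0.1901]
eef_rot: [-1.352, -0.948, 0.935]
wrist_force: [0.6, 0.9, 1.0]
grip_width: 0.0603
```

```bash
python3 -c "
from h import *
delta([.4975,-.107,.055],69.5)
d=robot.get_image('wrist');save(cv2.resize(d['frame'],None,fx=1.5,fy=1.5),'w9.png')
"
```

```text
t 13.5 pos [ 0.4979 -0.1069  0.1901] ang 69.5 down [ 0.004  0.009 -1.   ] F [0.6 0.9 1. ] w 0.0603 -> delta [ -1.5 135.1   0.5] roll 0.0
```

View pics/w9.png

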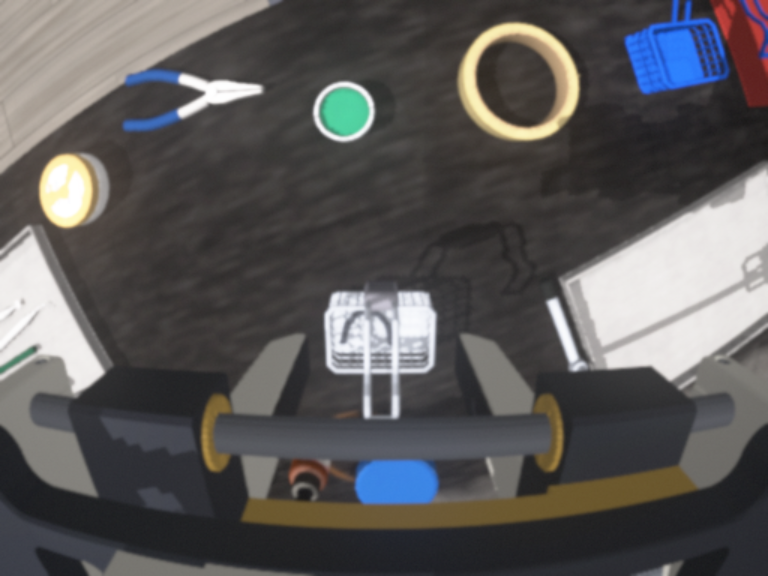

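drive_tool --motion '[{"delta_pos": [-1, 45, 1], "roll": 0}, {"delta_pos": [-1, 90, 1], "roll": 0}, {"delta_pos": [-1, 135, 1], "roll": 0}, {"delta_pos": [-1, 135, 1], "roll": 0}, {"delta_pos": [-1, 135, 1], "roll": 0}]'

```text
clock: 14.05
tool_pos: [0.4976, -0.106, 0.0566]
eef_rot: [-1.353, -0.95, 0.935]
wrist_force: [0.1, -0.0, 0.2]
grip_width: 0.0599
```

drive_tool --motion '[{"delta_pos": [0, 0, 0], "roll": 0}, {"delta_pos": [0, 0, 0], "roll": 0}, {"delta_pos": [0, 0, 0], "roll": 0}, {"delta_pos": [0, 0, 0], "roll": 0}, {"delta_pos": [0, 0, 0], "roll": 0}, {"delta_pos": [0, 0, 0], "roll": 0}]' --hand 5 --newtons 15

```text
clock: 14.65
tool_pos: [0.4967, -0.1066, 0.0552]
eef_rot: [-1.353, -0.948, 0.934]
wrist_force: [-1.1, -0.1, 3.7]
grip_width: 0.0221
```

drive_tool --motion '[{"delta_pos": [0, -10, 0], "roll": 0}, {"delta_pos": [0, -20, 0], "roll": 0}, {"delta_pos": [0, -28, 0], "roll": 0}, {"delta_pos": [0, -28, 0], "roll": 0}]'

```text
clock: 15.05
tool_pos: [0.4971, -0.107, 0.0843]
eef_rot: [-1.355, -0.949, 0.934]
wrist_force: [0.1, -0.5, -1.7]
grip_width: 0.0222
```

```bash
cat > tilt.py <<'E'
from h import *
import sys
n=sys.argv[1]
delta([.4975,-.107,.083],69.5)
o=robot.get_obs();p=o["tool_pos"];M=R.from_rotvec(o["eef_rot"]).as_matrix()
d=robot.get_image('scene');np.savez(n+'.npz',**d)
W=cloud(d).reshape(-1,3);q=W-p;fx=-M[:,2];fy=M[:,0]
lx=q@[fx[0],fx[1],0]/np.hypot(fx[0],fx[1]);ly=q@[fy[0],fy[1],0]
for b in np.arange(-.03,.10,.015):
  k=(lx>b)&(lx<b+.015)&(abs(ly)<.05)&(q[:,2]<.03)&(W[:,2]>.008)
  if k.sum()>3: print('lx',round(b,3),k.sum(),'z rel TCP mm',(1000*np.percentile(q[k,2],[2,50,98])).round(1))
uv=proj(d,p);x,y=int(uv[0]),int(uv[1])
save(cv2.resize(d['frame'][max(0,y-55):y+55,x-70:x+70],None,fx=5.4,fy=5.4,interpolation=2),n+'.png')
E
python3 tilt.py s10
```

```text
t 15.05 pos [ 0.4971 -0.107   0.0843] ang 69.52 down [ 0.006  0.008 -1.   ] F [ 0.1 -0.5 -1.7] w 0.0222 -> delta [ 0.1  1.3 -0.4] roll 0.02
lx -0.015 32 z rel TCP mm [ 3.5 14.1 27.6]
lx 0.0 20 z rel TCP mm [-0.9 19.4 28.5]
lx 0.015 36 z rel TCP mm [-53.1 -16.2  18.6]
lx 0.03 89 z rel TCP mm [-55.2 -39.5 -13.1]
lx 0.045 86 z rel TCP mm [-54.9 -49.4 -13.7]
lx 0.06 85 z rel TCP mm [-55.5 -50.4 -15.4]
lx 0.075 93 z rel TCP mm [-55.5 -37.7 -13.1]
```

View pics/s10.png

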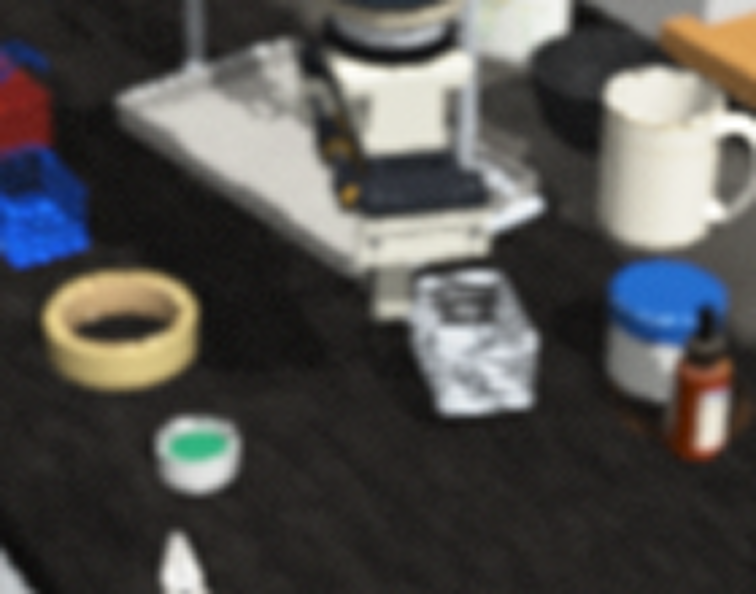

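drive_tool --motion '[{"delta_pos": [0, 0, 0], "roll": 0}, {"delta_pos": [0, 0, 0], "roll": 0}, {"delta_pos": [0, 0, 0], "roll": 0}]' --newtons 3

```text
clock: 15.4
tool_pos: [0.4963, -0.1067, 0.0828]
eef_rot: [-1.353, -0.948, 0.935]
wrist_force: [-1.7, 0.0, 0.6]
grip_width: 0.0223
```

```bash
python3 tilt.py s11
```

```text
t 15.4 pos [ 0.4963 -0.1067  0.0828] ang 69.52 down [ 0.004  0.008 -1.   ] F [-1.7  0.   0.6] w 0.0223 -> delta [ 0.2 -0.2 -1.2] roll 0.02
lx -0.015 59 z rel TCP mm [-60.4   4.2  26.6]
lx 0.0 122 z rel TCP mm [-66.6 -40.9  26.3]
lx 0.015 70 z rel TCP mm [-73.2 -64.2  27.1]
lx 0.03 46 z rel TCP mm [-74.3 -60.2 -31.6]
lx 0.045 61 z rel TCP mm [-73.8 -55.9 -39.7]
lx 0.06 6 z rel TCP mm [-48.6 -47.  -46.1]
```

View pics/s11.png

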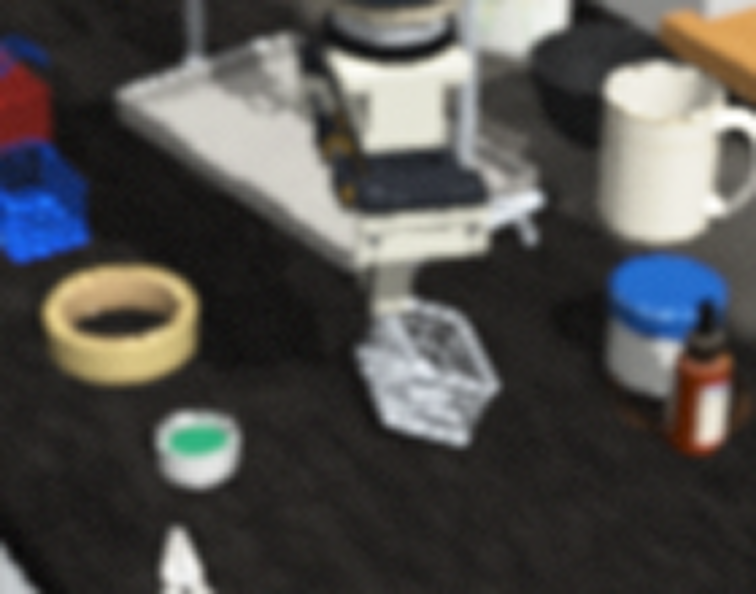

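drive_tool --motion '[{"delta_pos": [0, 0, 0], "roll": 0}, {"delta_pos": [0, 0, 0], "roll": 0}, {"delta_pos": [0, 0, 0], "roll": 0}, {"delta_pos": [0, -10, 0], "roll": 0}, {"delta_pos": [0, -35, 0], "roll": 0}, {"delta_pos": [0, -60, 0], "roll": 0}, {"delta_pos": [0, -60, 0], "roll": 0}]' --newtons 50

```text
clock: 16.15
tool_pos: [0.4978, -0.1077, 0.1461]
eef_rot: [-1.357, -0.951, 0.932]
wrist_force: [0.1, -0.6, -1.9]
grip_width: 0.0215
```

```bash
python3 tilt.py s12
python3 - <<'E'
from h import *
from scipy.optimize import least_squares
o=robot.get_obs();p=o["tool_pos"];M=R.from_rotvec(o["eef_rot"]).as_matrix()
W=cloud(np.load('s12.npz')).reshape(-1,3);q=W-p
lx=q@(-M[:,2]);ly=q@M[:,0];z=q[:,2]
k=(lx>-.02)&(lx<.09)&(abs(ly)<.05)&(z<-.025)&(z>-.12)
P=np.c_[lx,z][k];
# bbox fit: find rotation giving tight 52x40 box
best=[]
for t in np.radians(np.arange(0,50,1)):
    c,s=np.cos(t),np.sin(t)
    x=P[:,0]*c-P[:,1]*s; zz=P[:,0]*s+P[:,1]*c   # inverse of (x c+z s, z c - x s)
    a=np.percentile(x,[1,99]);b=np.percentile(zz,[1,99]);best.append((np.ptp(a)*1000,np.ptp(b)*1000,np.degrees(t),a,b))
for r in best[20:46:2]: print(np.round(r[:3],1),(1000*r[3]).round(1),(1000*r[4]).round(1))
d=np.load('s12.npz')
E
```

```text
t 16.15 pos [ 0.4978 -0.1077  0.1461] ang 69.52 down [ 0.009  0.007 -1.   ] F [ 0.1 -0.6 -1.9] w 0.0215 -> delta [-0.  63.1  0.9] roll 0.02
lx -0.015 62 z rel TCP mm [-61.   10.6  28.8]
lx 0.0 134 z rel TCP mm [-66.3 -39.1  26.3]
lx 0.015 72 z rel TCP mm [-73.4 -61.9  22.9]
lx 0.03 70 z rel TCP mm [-80.2 -67.8 -33.1]
lx 0.045 72 z rel TCP mm [-81.1 -55.5 -39.5]
lx 0.06 7 z rel TCP mm [-49.2 -47.3 -44.8]
[57.5 41.2 20. ] [16.6 74.1] [-58.6 -17.4]
[57.  40.9 22. ] [18.1 75. ] [-56.5 -15.7]
[56.5 40.7 24. ] [19.5 76. ] [-54.7 -14. ]
[56.5 42.2 26. ] [20.9 77.4] [-53.8 -11.6]
[57.1 43.5 28. ] [21.8 78.9] [-52.6  -9.1]
[57.3 45.  30. ] [22.9 80.2] [-51.5  -6.5]
[57.9 46.5 32. ] [23.7 81.5] [-50.4  -3.9]
[58.3 47.9 34. ] [24.5 82.8] [-49.3  -1.3]
[58.6 49.4 36. ] [25.2 83.8] [-48.1   1.2]
[58.8 50.8 38. ] [26.  84.8] [-47.    3.8]
[59.2 52.1 40. ] [26.6 85.8] [-45.7   6.4]
[59.5 53.3 42. ] [27.2 86.7] [-44.4   8.9]
[59.6 54.5 44. ] [27.8 87.4] [-43.1  11.5]
```

View pics/s12.png

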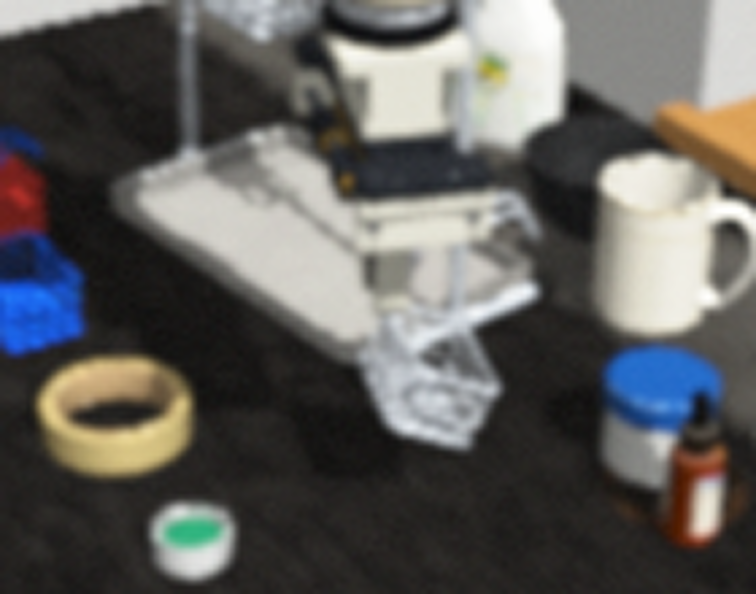

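Run:
```python
from h import *
o=robot.get_obs();p=o["tool_pos"];M=R.from_rotvec(o["eef_rot"]).as_matrix()
d=robot.get_image('top')
for nm,D in(('s',np.load('s12.npz')),('t',d)):
    W=cloud(D).reshape(-1,3);q=W-p
    lx=q@(-M[:,2]);ly=q@M[:,0];z=q[:,2]
    k=(lx>.04)&(lx<.13)&(abs(ly)<.03)&(z>0)&(z<.1)
    i=np.argsort(lx[k]);print(nm,k.sum());A=np.c_[lx,ly,z][k][i]*1000;print(A[::max(1,len(A)//22)].round(0).tolist())
```

```text
s 25
[[63.0, -8.0, 54.0], [63.0, -8.0, 51.0], [66.0, -10.0, 55.0], [68.0, 9.0, 52.0], [70.0, -8.0, 53.0], [70.0, 4.0, 57.0], [70.0, -5.0, 56.0], [72.0, -9.0, 58.0], [74.0, 7.0, 59.0], [75.0, -11.0, 58.0], [78.0, -12.0, 58.0], [78.0, 11.0, 57.0], [81.0, 12.0, 56.0], [82.0, 12.0, 52.0], [82.0, -8.0, 56.0], [82.0, -8.0, 52.0], [83.0, 6.0, 52.0], [84.0, 10.0, 53.0], [85.0, -10.0, 49.0], [86.0, -8.0, 52.0], [86.0, -8.0, 45.0], [86.0, -9.0, 42.0], [88.0, 8.0, 39.0], [88.0, -12.0, 40.0], [90.0, -7.0, 40.0]]
t 0
[]
```

```bash
python3 -c "
from h import *
delta([.4928,.1047,.1435],96.9)"
```

```text
t 16.25 pos [ 0.4962 -0.1072  0.143 ] ang 69.52 down [ 0.005  0.008 -1.   ] F [ 0.2  0.3 -2.6] w 0.0214 -> delta [197.3   1.2  77.3] roll -27.38
```

drive_tool --motion '[{"delta_pos": [25, 0, 10], "roll": -4}, {"delta_pos": [60, 0, 23], "roll": -9}, {"delta_pos": [95, 0, 37], "roll": -14}, {"delta_pos": [130, 0, 50], "roll": -19}, {"delta_pos": [165, 0, 64], "roll": -24}, {"delta_pos": [197, 0, 77], "roll": -27.4}, {"delta_pos": [197, 0, 77], "roll": -27.4}, {"delta_pos": [197, 0, 77], "roll": -27.4}]'

```text
clock: 17.05
tool_pos: [0.4923, 0.1046, 0.1435]
eef_rot: [-1.145, -1.304, 1.291]
wrist_force: [0.4, -1.4, -2.5]
grip_width: 0.0219
```

```bash
cat > look.py <<'E'
from h import *
import sys
n=sys.argv[1]
o=robot.get_obs();p=o["tool_pos"];M=R.from_rotvec(o["eef_rot"]).as_matrix()
d=robot.get_image('scene');np.savez(n+'.npz',**d)
W=cloud(d).reshape(-1,3)
c=W-[.6387,.1224,0];a=np.radians(6.9);X=c[:,0]*np.cos(a)+c[:,1]*np.sin(a);Y=-c[:,0]*np.sin(a)+c[:,1]*np.cos(a);Z=W[:,2]
t=p-[.6387,.1224,0];print('TCP chain',t[0]*np.cos(a)+t[1]*np.sin(a),-t[0]*np.sin(a)+t[1]*np.cos(a),p[2])
def show(s,k):
    if k.sum(): print(s,k.sum(),'X',(1000*np.percentile(X[k],[3,50,97])).round(1),'Y',(1000*np.percentile(Y[k],[3,50,97])).round(1),'Z',(1000*np.percentile(Z[k],[3,50,97])).round(1))
b=(abs(Y)<.05)&(abs(X)<.045)
show('skid/bar',b&(Z>.163)&(Z<.182));show(' bar mid',b&(Z>.163)&(Z<.182)&(abs(Y)<.02));show('legs',b&(Z>.182)&(Z<.2));show('rim',b&(Z>.223)&(Z<.237))
h=(M[:,2]*-1)
q=W-p;lx=q@h;ly=q@M[:,0]
k=(lx>.055)&(lx<.1)&(abs(ly)<.02)&(q[:,2]>.03)&(q[:,2]<.07);show('hook',k)
save(cv2.resize(d['frame'][95:205,190:330],None,fx=5.5,fy=5.5,interpolation=2)[:600],n+'.png')
E
python3 look.py s13;python3 -c "
from h import *
delta([.4928,.1047,.1435],96.9)"
```

```text
TCP chain -0.14747436394045593 -0.0001337265530852276 0.14354172874870658
skid/bar 49 X [-14.8   4.8  23.7] Y [-32.2  -0.2  29. ] Z [168.8 173.3 180.8]
 bar mid 11 X [2.1 4.8 8.4] Y [-16.9   8.6  19.3] Z [169.4 172.  174.2]
legs 22 X [-17.6 -10.2  24.1] Y [-34.6 -29.3  26.8] Z [183.  190.8 198.4]
rim 70 X [-22.1  -4.9  28.7] Y [-37.8  -9.8  33.3] Z [223.3 229.4 234.4]
t 17.1 pos [0.4925 0.1039 0.1438] ang 96.9 down [ 0.003  0.008 -1.   ] F [-0.9 -0.3 -1.8] w 0.0216 -> delta [ 0.8  0.3 -0.4] roll -0.0
```

View pics/s13.png

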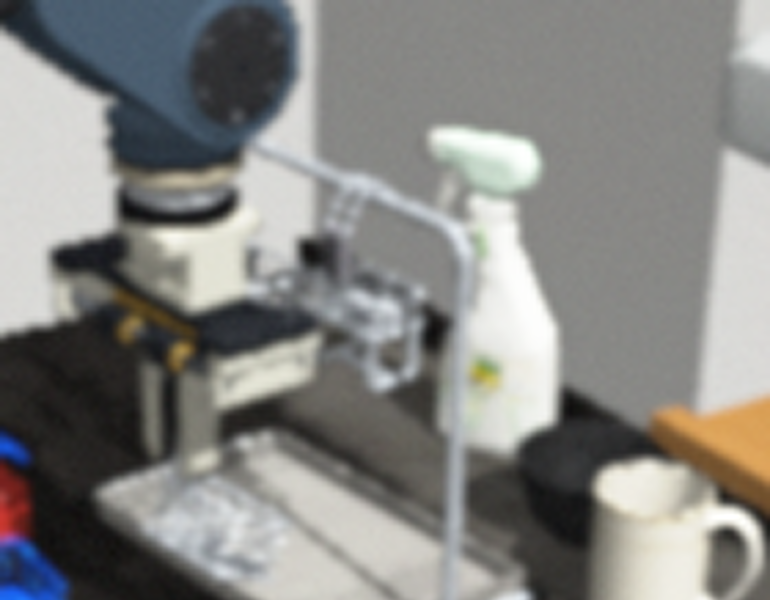

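drive_tool --motion '[{"delta_pos": [1, 0, -15], "roll": 0}, {"delta_pos": [1, 0, -30], "roll": 0}, {"delta_pos": [1, 0, -42], "roll": 0}, {"delta_pos": [1, 0, -48], "roll": 0}, {"delta_pos": [1, 0, -48], "roll": 0}, {"delta_pos": [1, 0, -48], "roll": 0}]'

```text
clock: 17.7
tool_pos: [0.54, 0.1105, 0.1445]
eef_rot: [-1.147, -1.303, 1.289]
wrist_force: [-0.4, 0.1, -2.3]
grip_width: 0.0216
```

```bash
python3 look.py s14
```

```text
TCP chain -0.09941845194822657 -4.854302370538646e-06 0.1445467378861053
skid/bar 28 X [-15.1   2.6  22. ] Y [-35.4 -28.9  -3.3] Z [169.4 173.5 180.9]
 bar mid 5 X [-10.1   2.3   5.6] Y [-16.1  -4.5   0.6] Z [171.2 174.4 180. ]
legs 17 X [-15.1  20.4  25.7] Y [-33.  -29.3 -24. ] Z [182.5 190.2 199.2]
rim 42 X [-13.1  22.8  29.6] Y [-36.8 -16.6  32.8] Z [223.5 230.6 234.2]
hook 1 X [-11.7 -11.7 -11.7] Y [-9.5 -9.5 -9.5] Z [180.7 180.7 180.7]
```

View pics/s14.png

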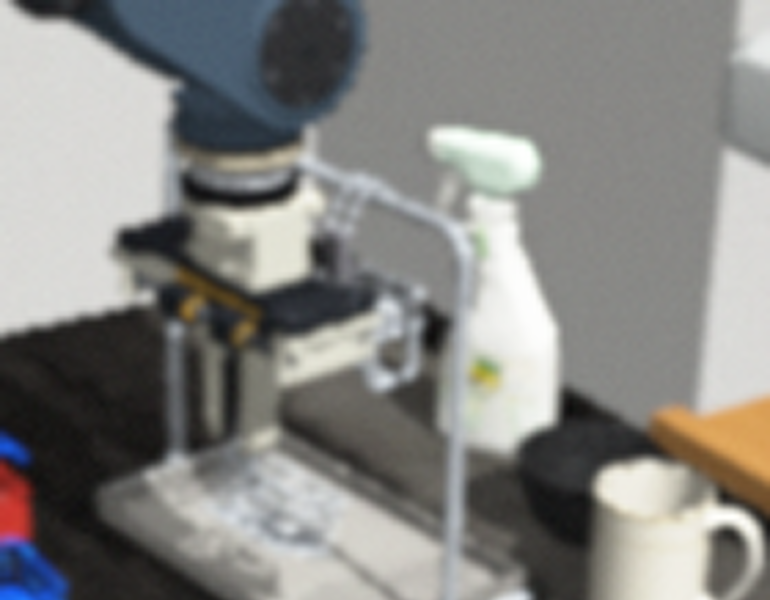

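drive_tool --motion '[{"delta_pos": [0, 0, -8], "roll": 0}, {"delta_pos": [0, 0, -16], "roll": 0}, {"delta_pos": [0, 0, -24], "roll": 0}, {"delta_pos": [0, 0, -24], "roll": 0}, {"delta_pos": [0, 0, -24], "roll": 0}]'

```text
clock: 18.25
tool_pos: [0.5644, 0.1139, 0.1448]
eef_rot: [-1.147, -1.305, 1.29]
wrist_force: [-0.8, -0.0, -1.8]
grip_width: 0.0215
```

```bash
python3 look.py s15; python3 -c "
from h import *
d=robot.get_image('wrist');save(cv2.resize(d['frame'][150:384,110:400],None,fx=2.5,fy=2.5,interpolation=2),'w15.png')
"
```

```text
TCP chain -0.07480908566145922 0.000524174890393388 0.14478854495894586
skid/bar 28 X [-13.6   3.9  24.3] Y [-31.6 -28.5   2.2] Z [168.9 173.3 180.1]
 bar mid 6 X [1.7 3.7 4.7] Y [-19.4  -3.8   8.4] Z [169.4 172.6 175.5]
legs 15 X [-16.9  18.4  25.1] Y [-33.2 -30.  -16.2] Z [182.7 189.  196.7]
rim 15 X [16.9 25.4 28.3] Y [-36.   -5.   30.5] Z [225.6 231.6 234. ]
hook 2 X [ 4.3  8.  11.7] Y [-19.  -14.6 -10.1] Z [176.  179.  182.1]
```

View pics/s15.png

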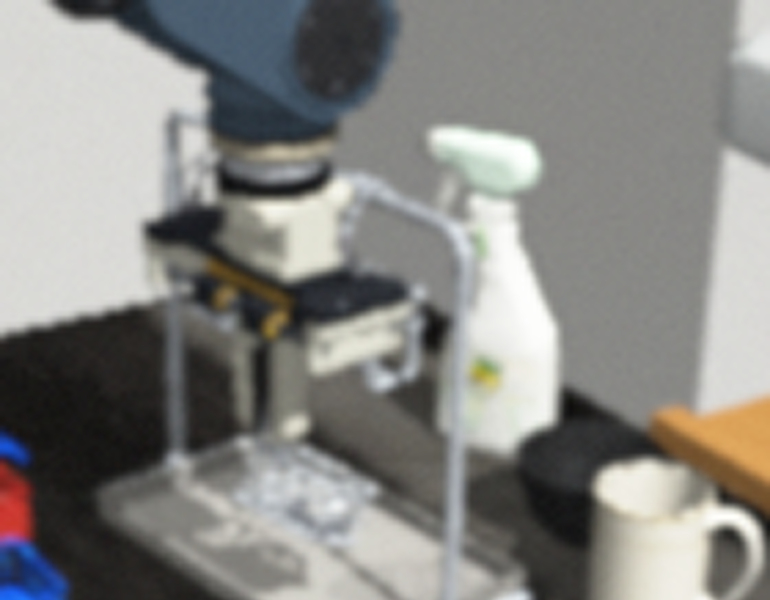

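View pics/w15.png

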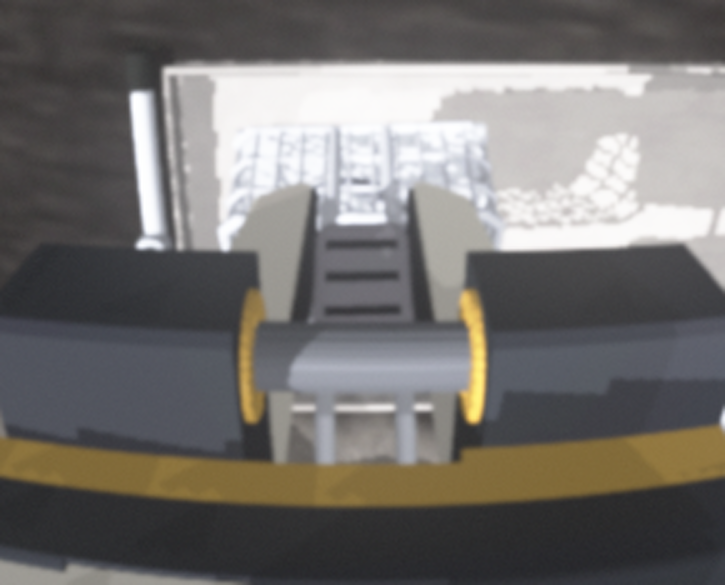

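drive_tool --motion '[{"delta_pos": [0, 6, 0], "roll": 0}, {"delta_pos": [0, 12, 0], "roll": 0}, {"delta_pos": [0, 18, 0], "roll": 0}, {"delta_pos": [0, 18, 0], "roll": 0}, {"delta_pos": [0, 18, 0], "roll": 0}]'

```text
clock: 18.85
tool_pos: [0.5643, 0.114, 0.1268]
eef_rot: [-1.147, -1.304, 1.29]
wrist_force: [-0.4, -0.5, -1.7]
grip_width: 0.0214
```

```bash
python3 look.py s16
```

```text
TCP chain -0.07483572499100899 0.0006412634217232462 0.12679100527961287
skid/bar 18 X [-13.8  10.1  24.8] Y [-33.2 -30.1 -26.8] Z [168.7 173.1 180.6]
legs 7 X [17.7 19.9 24.3] Y [-33.5 -30.2 -27. ] Z [184.9 189.7 194.7]
rim 33 X [ 7.3 23.8 28. ] Y [-35.3 -12.6  33.8] Z [223.2 229.9 232.8]
```

drive_tool --motion '[{"delta_pos": [0, 2, 0], "roll": 0}, {"delta_pos": [0, 4, 0], "roll": 0}, {"delta_pos": [0, 5, 0], "roll": 0}, {"delta_pos": [0, 5, 0], "roll": 0}]'

```text
clock: 19.3
tool_pos: [0.5644, 0.1141, 0.1219]
eef_rot: [-1.147, -1.305, 1.289]
wrist_force: [-0.5, 1.3, -1.8]
grip_width: 0.0214
```

```bash
python3 look.py s17
```

```text
TCP chain -0.07476837824607975 0.0006557486677043235 0.1218522865201476
skid/bar 9 X [-5.5 13.7 18.6] Y [-33.8 -32.6 -26.7] Z [168.2 173.8 178.9]
legs 3 X [15.4 16.  18.9] Y [-33.6 -32.7 -29.6] Z [185.9 187.3 192.9]
rim 37 X [-21.1  20.6  26.4] Y [-37.2 -20.3  28.7] Z [224.6 230.5 234.3]
```

View pics/s17.png

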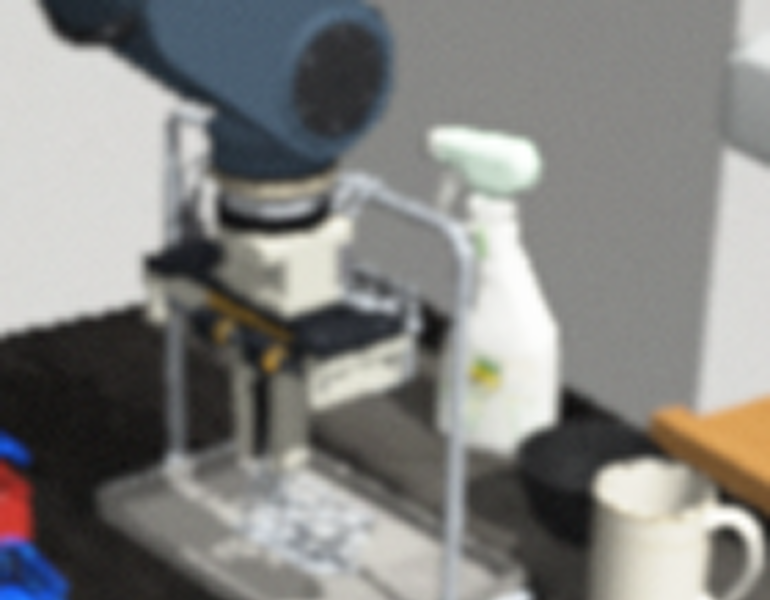

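drive_tool --motion '[{"delta_pos": [0, 2, 0], "roll": 0}, {"delta_pos": [0, 3, 0], "roll": 0}, {"delta_pos": [0, 3, 0], "roll": 0}]'

```text
clock: 19.65
tool_pos: [0.5651, 0.1142, 0.1195]
eef_rot: [-1.148, -1.306, 1.289]
wrist_force: [0.7, 0.8, 3.8]
grip_width: 0.0214
```

drive_tool --motion '[{"delta_pos": [0, 2, 0], "roll": 0}, {"delta_pos": [0, 3, 0], "roll": 0}, {"delta_pos": [0, 3, 0], "roll": 0}]'

```text
clock: 19.95
tool_pos: [0.5652, 0.1143, 0.1167]
eef_rot: [-1.149, -1.307, 1.288]
wrist_force: [0.4, -0.2, 6.2]
grip_width: 0.0212
```

```bash
python3 look.py s18; python3 -c "
from h import *
d=robot.get_image('wrist');save(cv2.resize(d['frame'][150:384,110:400],None,fx=2.5,fy=2.5,interpolation=2),'w18.png')
d=robot.get_image('top');save(cv2.resize(d['frame'][110:220,130:270],None,fx=5.5,fy=5.5,interpolation=2)[:600],'t18.png')
"
```

```text
TCP chain -0.0739046951269278 0.000763048110675367 0.11665358972800044
skid/bar 7 X [10.  16.9 18.3] Y [-35.7 -30.9 -25.4] Z [172.5 174.9 179.8]
legs 2 X [14.1 16.1 18.1] Y [-35.1 -32.5 -30. ] Z [187.2 193.2 199.2]
rim 46 X [-23.9   5.7  25.3] Y [-38.6 -18.8  27.1] Z [223.8 229.7 234.6]
```

View pics/s18.png

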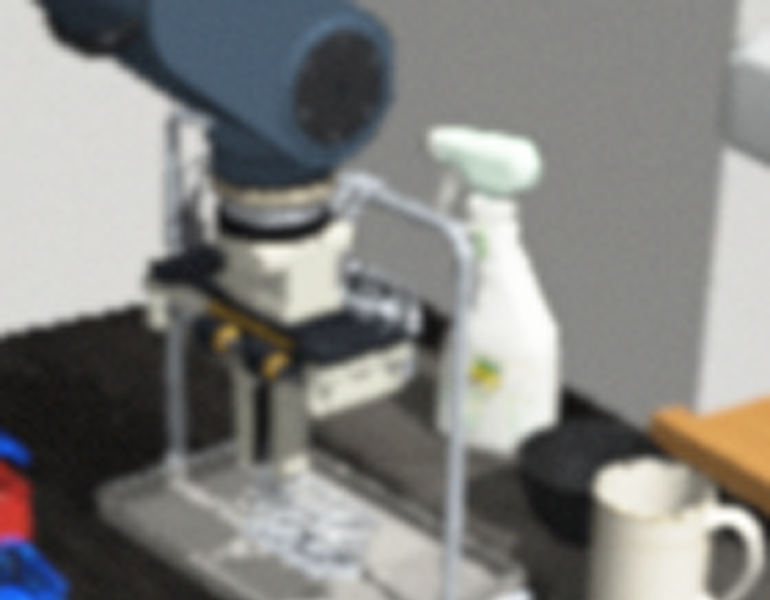

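View pics/w18.png

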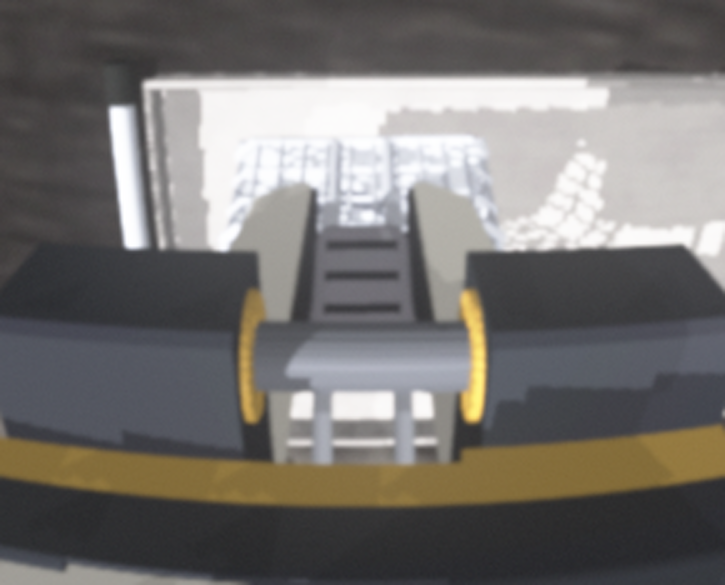

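drive_tool --motion '[{"delta_pos": [0, -2, 0], "roll": 0}, {"delta_pos": [0, -2, 0], "roll": 0}, {"delta_pos": [0, -2, 0], "roll": 0}]' --newtons 3

```text
clock: 20.4
tool_pos: [0.5642, 0.1141, 0.1177]
eef_rot: [-1.147, -1.304, 1.29]
wrist_force: [0.4, 0.0, -0.8]
grip_width: 0.0219
```

```bash
python3 look.py s19
```

```text
TCP chain -0.07497941691120008 0.0006983307553756948 0.11771911975912716
skid/bar 7 X [ 8.5 16.  17.3] Y [-36.5 -32.7 -28.4] Z [173.2 176.5 180.9]
legs 3 X [13.7 18.1 18.9] Y [-30.7 -30.5 -29.7] Z [184.1 185.2 187.3]
rim 42 X [-22.4   5.9  23.8] Y [-37.8 -18.1  25.1] Z [224.  230.2 233.6]
```

View pics/s19.png

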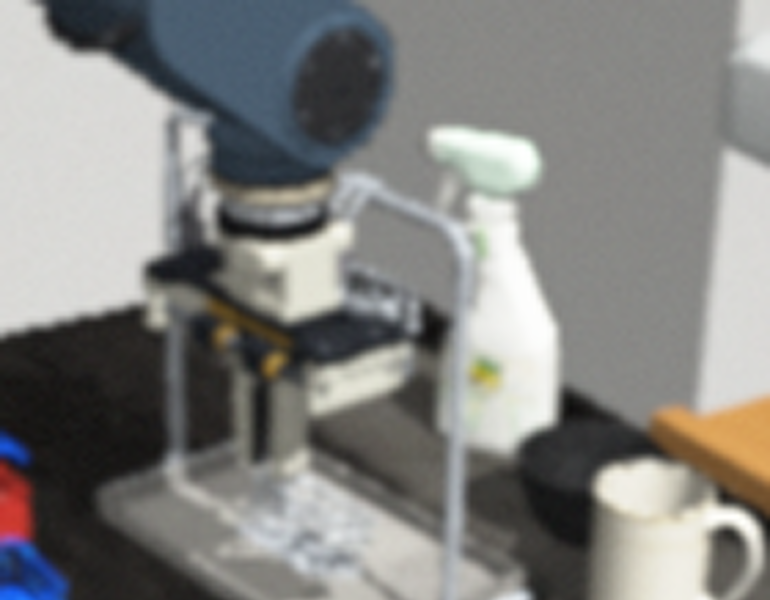

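drive_tool --motion '[{"delta_pos": [0, 0, 0], "roll": 0}, {"delta_pos": [0, 0, 0], "roll": 0}, {"delta_pos": [0, 0, 10], "roll": 0}, {"delta_pos": [0, 0, 35], "roll": 0}, {"delta_pos": [0, 0, 75], "roll": 0}, {"delta_pos": [0, 0, 120], "roll": 0}, {"delta_pos": [0, 0, 150], "roll": 0}]' --hand 50

```text
clock: 21.15
tool_pos: [0.4121, 0.0957, 0.1169]
eef_rot: [-1.146, -1.304, 1.29]
wrist_force: [0.5, 0.7, 0.7]
grip_width: 0.0499
```

```bash
python3 look.py s20
```

```text
TCP chain -0.22818510042164805 0.0007134058669245984 0.11690939435557847
skid/bar 70 X [-22.8  -0.4  22.3] Y [-33.9  -0.7  27.2] Z [164.9 172.9 180.4]
 bar mid 32 X [-26.4  -0.7  16.2] Y [-12.2   4.5  19.2] Z [163.8 170.3 175.3]
legs 21 X [-16.7 -12.9  22.6] Y [-34.1 -28.7  27.7] Z [184.  191.5 197.5]
rim 62 X [-19.9  -6.7  28.6] Y [-37.6  -9.8  29.8] Z [223.6 229.8 234.6]
```

View pics/s20.png

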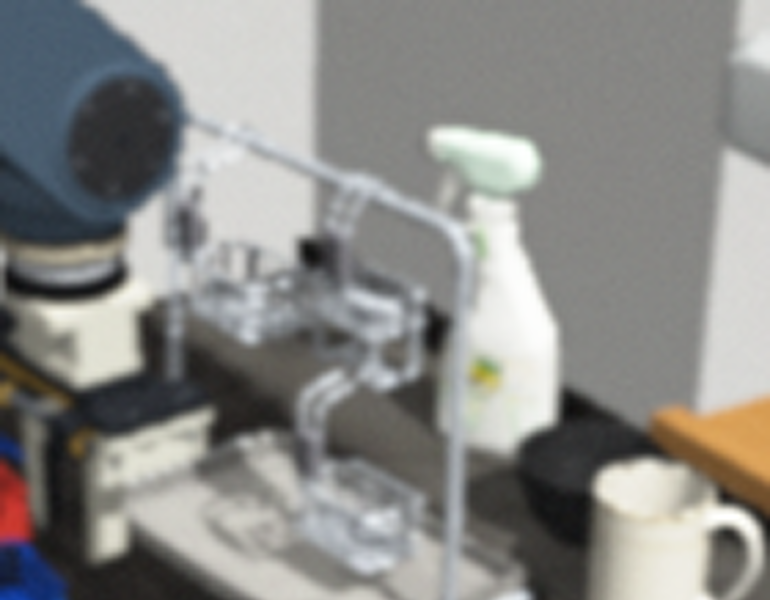

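drive_tool --motion '[{"delta_pos": [0, -40, 0], "roll": 0}, {"delta_pos": [0, -80, 0], "roll": 0}, {"delta_pos": [-40, -120, 20], "roll": 0}, {"delta_pos": [-80, -160, 20], "roll": 0}, {"delta_pos": [-120, -200, 20], "roll": 0}, {"delta_pos": [-150, -200, 20], "roll": 0}, {"delta_pos": [-150, -200, 20], "roll": 0}, {"delta_pos": [-150, -200, 20], "roll": 0}]'

```text
clock: 22.0
tool_pos: [0.4124, -0.0574, 0.3158]
eef_rot: [-1.148, -1.303, 1.287]
wrist_force: [0.0, 0.1, -0.7]
grip_width: 0.0502
```

drive_tool --motion '[{"delta_pos": [0, 0, 0], "roll": 0}, {"delta_pos": [0, 0, 0], "roll": 0}, {"delta_pos": [0, 0, 0], "roll": 0}, {"delta_pos": [0, 0, 0], "roll": 0}, {"delta_pos": [0, 0, 0], "roll": 0}, {"delta_pos": [0, 0, 0], "roll": 0}, {"delta_pos": [0, 0, 0], "roll": 0}, {"delta_pos": [0, 0, 0], "roll": 0}]'

```text
clock: 22.8
tool_pos: [0.4129, -0.0569, 0.316]
eef_rot: [-1.147, -1.305, 1.289]
wrist_force: [0.2, 0.1, 0.5]
grip_width: 0.0501
```

```bash
python3 look.py s21
python3 - <<'E'
from h import *
d=robot.get_image('top');save(cv2.resize(d['frame'][110:255,120:310],None,fx=4,fy=4,interpolation=2)[:600],'t21.png')
T=w_from_c(d)
for c in("top",):
  for n in("bridge_center","framework_center"):
    for r in robot.find_in(c,n)[:2]: p=(T@np.append(r["location"],1))[:3];print(n,round(r["score"],2),p.round(3),proj(d,p).round())
d0=np.load('top0.npz')['frame'].astype(int);df=np.abs(d['frame'].astype(int)-d0).sum(2)
save(np.uint8(np.clip(df,0,255))[...,None].repeat(3,2),'diff21.png')
d=robot.get_image('wrist');save(d['frame'],'w21.png')
E
```

```text
TCP chain -0.24566744516881767 -0.150880606626566 0.3159853531472549
skid/bar 65 X [-0.3 15.9 37.1] Y [-32.6  -5.7  28.3] Z [166.2 173.7 181.4]
 bar mid 27 X [ 2.8 18.5 36.7] Y [-16.6  -2.1  13. ] Z [163.8 172.5 179.4]
legs 18 X [-4.2 18.9 38.2] Y [-33.7 -29.8  27.1] Z [182.8 190.6 198.9]
rim 67 X [-13.6  17.5  37.9] Y [-37.5 -10.9  30.1] Z [223.5 229.8 236. ]
```

View pics/s21.png

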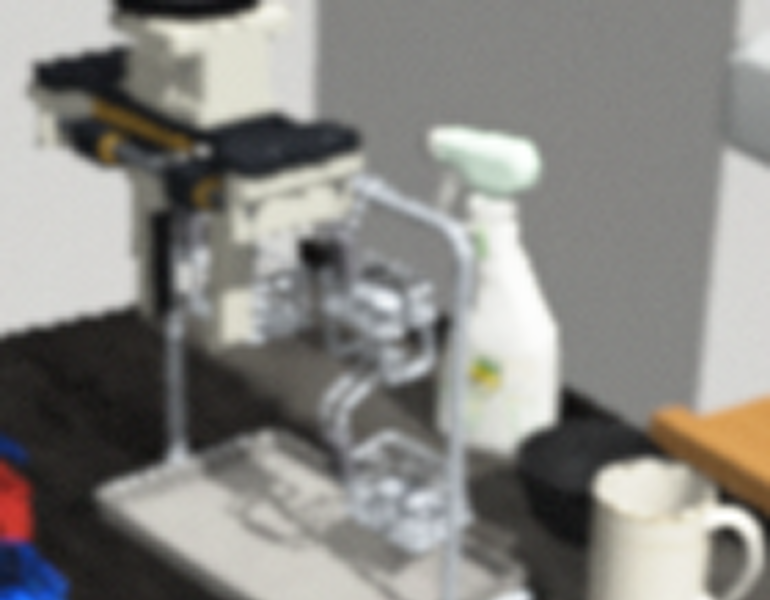

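View pics/t21.png

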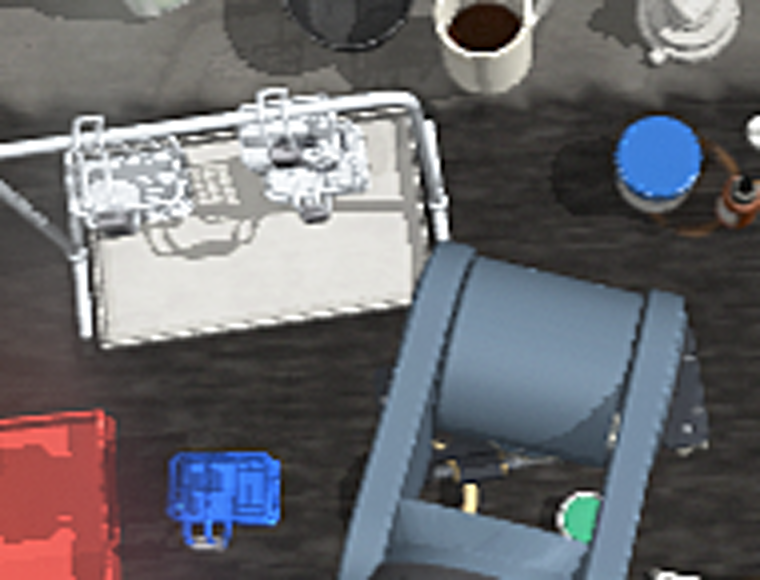

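View pics/diff21.png

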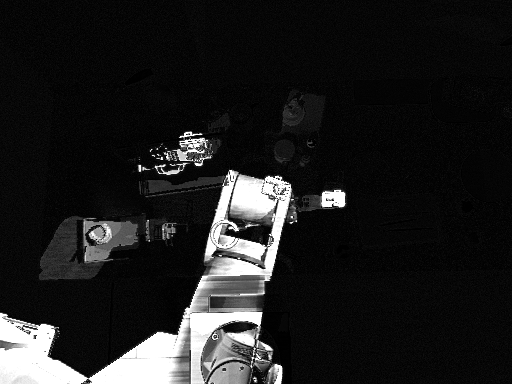

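drive_tool --motion '[{"delta_pos": [-50, 0, 20], "roll": 0}, {"delta_pos": [-100, 0, 40], "roll": 0}, {"delta_pos": [-150, 0, 60], "roll": 0}, {"delta_pos": [-150, 0, 60], "roll": 0}, {"delta_pos": [-150, 0, 60], "roll": 0}, {"delta_pos": [-150, 0, 60], "roll": 0}, {"delta_pos": [-150, 0, 60], "roll": 0}, {"delta_pos": [-150, 0, 60], "roll": 0}]'

```text
clock: 23.85
tool_pos: [0.3718, -0.212, 0.3146]
eef_rot: [-1.146, -1.306, 1.291]
wrist_force: [-1.5, 0.1, 0.6]
grip_width: 0.0501
```

drive_tool --motion '[{"delta_pos": [0, 0, 0]}, {"delta_pos": [0, 0, 0]}, {"delta_pos": [0, 0, 0]}, {"delta_pos": [0, 0, 0]}, {"delta_pos": [0, 0, 0]}, {"delta_pos": [0, 0, 0]}, {"delta_pos": [0, 0, 0]}, {"delta_pos": [0, 0, 0]}]'

```text
$.motion[0]: bad value
```

drive_tool --motion '[{"delta_pos": [0, 0, 0]}, {"delta_pos": [0, 0, 0]}, {"delta_pos": [0, 0, 0]}, {"delta_pos": [0, 0, 0]}, {"delta_pos": [0, 0, 0]}, {"delta_pos": [0, 0, 0]}, {"delta_pos": [0, 0, 0]}, {"delta_pos": [0, 0, 0]}]'

```text
$.motion[0]: bad value
```

```bash
python3 look.py s22;sleep 0; python3 look.py s23; python3 look.py s24; python3 look.py s25
```

```text
TCP chain -0.3051071514644668 -0.2998908214758865 0.31460633554405065
skid/bar 20 X [-12.7   6.5  24.6] Y [-33.5 -31.2 -20.5] Z [170.7 173.3 179.4]
 bar mid 1 X [6.2 6.2 6.2] Y [-17. -17. -17.] Z [170.4 170.4 170.4]
TCP chain -0.30517248408929204 -0.3000452548181816 0.31460057932063834
skid/bar 18 X [-18.4   3.2  18.1] Y [-33.1 -30.7 -15.6] Z [166.4 173.  178.7]
 bar mid 1 X [18.3 18.3 18.3] Y [-8.8 -8.8 -8.8] Z [163.9 163.9 163.9]
TCP chain -0.30525028912110835 -0.3001901653051389 0.31460132893176207
skid/bar 19 X [-34.1  -4.4  15. ] Y [-33.2 -30.1  -1.9] Z [165.  171.5 178.6]
 bar mid 3 X [-42.5  -4.4  11.5] Y [-17.6  -9.8   6.3] Z [164.1 165.9 169.5]
TCP chain -0.3053282148588562 -0.30033977191702804 0.3145749934933436
skid/bar 20 X [-33.5  -7.3   9.7] Y [-33.4 -30.   -8.1] Z [167.8 173.5 178.7]
 bar mid 1 X [-43.5 -43.5 -43.5] Y [9.1 9.1 9.1] Z [166.9 166.9 166.9]
```

View pics/s25.png

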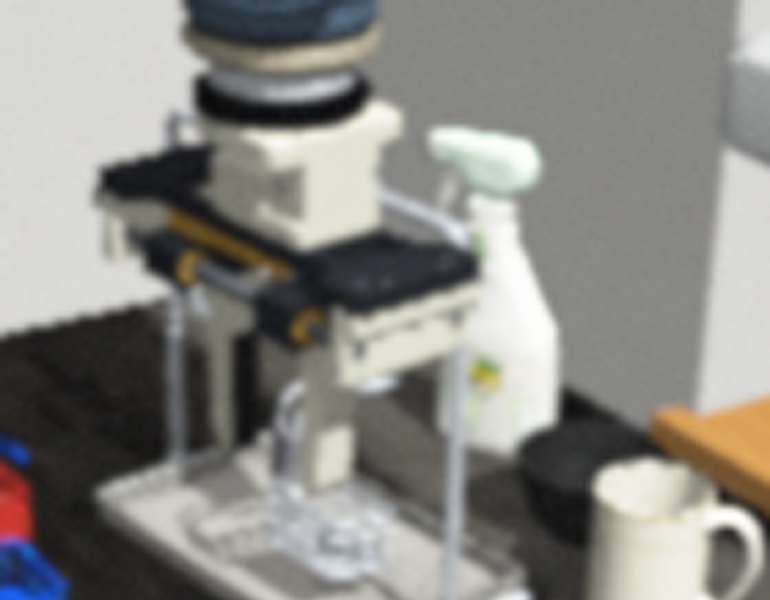

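drive_tool --motion '[{"delta_pos": [50, -40, 40], "roll": 0}, {"delta_pos": [100, -40, 80], "roll": 0}, {"delta_pos": [110, -40, 110], "roll": 0}, {"delta_pos": [110, -40, 110], "roll": 0}, {"delta_pos": [110, -40, 110], "roll": 0}, {"delta_pos": [110, -40, 110], "roll": 0}, {"delta_pos": [110, -40, 110], "roll": 0}, {"delta_pos": [110, -40, 110], "roll": 0}]'

```text
clock: 24.85
tool_pos: [0.2494, -0.1177, 0.3545]
eef_rot: [-1.146, -1.304, 1.289]
wrist_force: [-0.4, 0.1, 0.3]
grip_width: 0.05
```

drive_tool --motion '[{"delta_pos": [0, 0, 0], "roll": 0}, {"delta_pos": [0, 0, 0], "roll": 0}, {"delta_pos": [0, 0, 0], "roll": 0}, {"delta_pos": [0, 0, 0], "roll": 0}, {"delta_pos": [0, 0, 0], "roll": 0}, {"delta_pos": [0, 0, 0], "roll": 0}, {"delta_pos": [0, 0, 0], "roll": 0}, {"delta_pos": [0, 0, 0], "roll": 0}]'

```text
clock: 25.65
tool_pos: [0.2488, -0.1174, 0.3548]
eef_rot: [-1.147, -1.305, 1.289]
wrist_force: [-0.3, 0.4, 0.5]
grip_width: 0.05
```

drive_tool --motion '[{"delta_pos": [0, 0, 0], "roll": 0}, {"delta_pos": [0, 0, 0], "roll": 0}, {"delta_pos": [0, 0, 0], "roll": 0}, {"delta_pos": [0, 0, 0], "roll": 0}, {"delta_pos": [0, 0, 0], "roll": 0}, {"delta_pos": [0, 0, 0], "roll": 0}, {"delta_pos": [0, 0, 0], "roll": 0}, {"delta_pos": [0, 0, 0], "roll": 0}]'

```text
clock: 26.45
tool_pos: [0.2488, -0.1174, 0.3548]
eef_rot: [-1.147, -1.305, 1.289]
wrist_force: [0.6, -0.4, 0.3]
grip_width: 0.0499
```

drive_tool --motion '[{"delta_pos": [0, 0, 0], "roll": 0}, {"delta_pos": [0, 0, 0], "roll": 0}, {"delta_pos": [0, 0, 0], "roll": 0}, {"delta_pos": [0, 0, 0], "roll": 0}, {"delta_pos": [0, 0, 0], "roll": 0}, {"delta_pos": [0, 0, 0], "roll": 0}, {"delta_pos": [0, 0, 0], "roll": 0}, {"delta_pos": [0, 0, 0], "roll": 0}]'

```text
clock: 27.25
tool_pos: [0.2488, -0.1174, 0.3548]
eef_rot: [-1.147, -1.305, 1.289]
wrist_force: [-0.8, 0.8, 0.2]
grip_width: 0.05
```

drive_tool --motion '[{"delta_pos": [0, 0, 0], "roll": 0}, {"delta_pos": [0, 0, 0], "roll": 0}, {"delta_pos": [0, 0, 0], "roll": 0}, {"delta_pos": [0, 0, 0], "roll": 0}, {"delta_pos": [0, 0, 0], "roll": 0}, {"delta_pos": [0, 0, 0], "roll": 0}, {"delta_pos": [0, 0, 0], "roll": 0}, {"delta_pos": [0, 0, 0], "roll": 0}]'

```text
clock: 28.05
tool_pos: [0.2488, -0.1174, 0.3548]
eef_rot: [-1.147, -1.305, 1.289]
wrist_force: [0.3, 0.5, -1.2]
grip_width: 0.0498
```

```bash
for i in 26 27 28 29 30 31 32 33; do python3 look.py s$i | grep skid; done
```

```text
skid/bar 68 X [-11.    7.8  27.7] Y [-32.7  -4.6  27.7] Z [164.3 173.  181.6]
skid/bar 61 X [-8.5 10.5 32. ] Y [-32.2  -7.2  28.5] Z [163.8 173.2 179.8]
skid/bar 66 X [-4.8 12.  32.6] Y [-32.7  -3.1  28.8] Z [165.4 173.3 181.2]
skid/bar 57 X [-5.5 13.  33.3] Y [-31.8  -1.8  29.2] Z [164.3 173.2 179.5]
skid/bar 66 X [-6.1 12.9 33.9] Y [-31.5  -3.6  28.1] Z [163.7 173.2 179.3]
skid/bar 59 X [-9.2  7.9 26.6] Y [-33.8  -4.2  30.5] Z [165.1 173.9 179.9]
skid/bar 67 X [-12.9   6.5  29.8] Y [-32.1  -2.2  27.8] Z [164.1 172.8 178.9]
skid/bar 68 X [-23.8   2.3  24.2] Y [-33.7   2.3  29.6] Z [163.7 172.7 178.1]
```

View pics/s33.png

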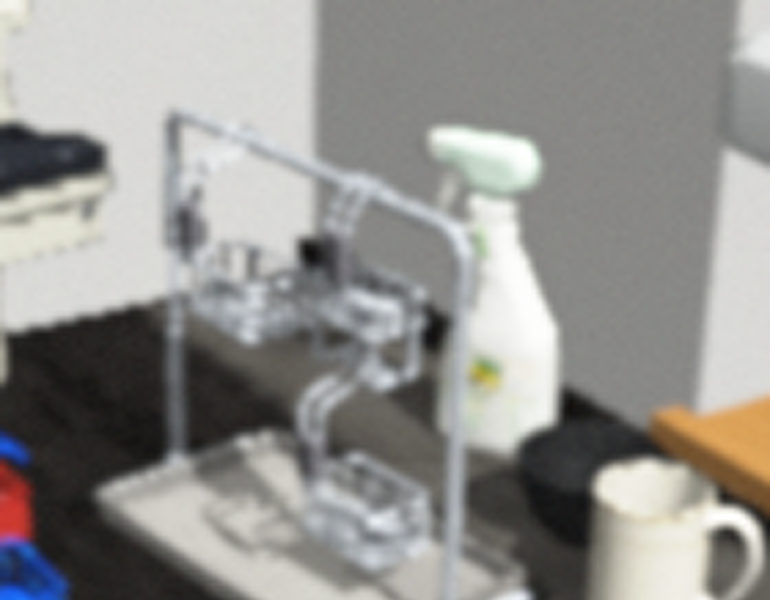

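drive_tool --motion '[{"delta_pos": [0, 0, 0], "roll": 0}, {"delta_pos": [0, 0, 0], "roll": 0}, {"delta_pos": [0, 0, 0], "roll": 0}, {"delta_pos": [0, 0, 0], "roll": 0}, {"delta_pos": [0, 0, 0], "roll": 0}, {"delta_pos": [0, 0, 0], "roll": 0}, {"delta_pos": [0, 0, 0], "roll": 0}, {"delta_pos": [0, 0, 0], "roll": 0}]'

```text
clock: 29.25
tool_pos: [0.2488, -0.1174, 0.3548]
eef_rot: [-1.147, -1.305, 1.289]
wrist_force: [-0.8, -0.3, -0.1]
grip_width: 0.0503
```

drive_tool --motion '[{"delta_pos": [0, 0, 0], "roll": 0}, {"delta_pos": [0, 0, 0], "roll": 0}, {"delta_pos": [0, 0, 0], "roll": 0}, {"delta_pos": [0, 0, 0], "roll": 0}, {"delta_pos": [0, 0, 0], "roll": 0}, {"delta_pos": [0, 0, 0], "roll": 0}, {"delta_pos": [0, 0, 0], "roll": 0}, {"delta_pos": [0, 0, 0], "roll": 0}]'

```text
clock: 30.05
tool_pos: [0.2488, -0.1174, 0.3548]
eef_rot: [-1.147, -1.305, 1.289]
wrist_force: [-0.1, -0.4, 0.3]
grip_width: 0.0501
```

drive_tool --motion '[{"delta_pos": [0, 0, 0], "roll": 0}, {"delta_pos": [0, 0, 0], "roll": 0}, {"delta_pos": [0, 0, 0], "roll": 0}, {"delta_pos": [0, 0, 0], "roll": 0}, {"delta_pos": [0, 0, 0], "roll": 0}, {"delta_pos": [0, 0, 0], "roll": 0}, {"delta_pos": [0, 0, 0], "roll": 0}, {"delta_pos": [0, 0, 0], "roll": 0}]'

```text
clock: 30.85
tool_pos: [0.2488, -0.1174, 0.3548]
eef_rot: [-1.147, -1.305, 1.289]
wrist_force: [1.0, -0.6, -0.4]
grip_width: 0.0499
```

drive_tool --motion '[{"delta_pos": [0, 0, 0], "roll": 0}, {"delta_pos": [0, 0, 0], "roll": 0}, {"delta_pos": [0, 0, 0], "roll": 0}, {"delta_pos": [0, 0, 0], "roll": 0}, {"delta_pos": [0, 0, 0], "roll": 0}, {"delta_pos": [0, 0, 0], "roll": 0}, {"delta_pos": [0, 0, 0], "roll": 0}, {"delta_pos": [0, 0, 0], "roll": 0}]'

```text
clock: 31.65
tool_pos: [0.2488, -0.1174, 0.3548]
eef_rot: [-1.147, -1.305, 1.289]
wrist_force: [0.0, 0.3, -0.2]
grip_width: 0.0501
```

drive_tool --motion '[{"delta_pos": [0, 0, 0], "roll": 0}, {"delta_pos": [0, 0, 0], "roll": 0}, {"delta_pos": [0, 0, 0], "roll": 0}, {"delta_pos": [0, 0, 0], "roll": 0}, {"delta_pos": [0, 0, 0], "roll": 0}, {"delta_pos": [0, 0, 0], "roll": 0}, {"delta_pos": [0, 0, 0], "roll": 0}, {"delta_pos": [0, 0, 0], "roll": 0}]'

```text
clock: 32.45
tool_pos: [0.2488, -0.1174, 0.3548]
eef_rot: [-1.147, -1.305, 1.289]
wrist_force: [0.5, -0.4, 0.5]
grip_width: 0.0499
```

drive_tool --motion '[{"delta_pos": [0, 0, 0], "roll": 0}, {"delta_pos": [0, 0, 0], "roll": 0}, {"delta_pos": [0, 0, 0], "roll": 0}, {"delta_pos": [0, 0, 0], "roll": 0}, {"delta_pos": [0, 0, 0], "roll": 0}, {"delta_pos": [0, 0, 0], "roll": 0}, {"delta_pos": [0, 0, 0], "roll": 0}, {"delta_pos": [0, 0, 0], "roll": 0}]'

```text
clock: 33.25
tool_pos: [0.2488, -0.1174, 0.3548]
eef_rot: [-1.147, -1.305, 1.289]
wrist_force: [1.0, 0.1, 0.4]
grip_width: 0.0503
```

drive_tool --motion '[{"delta_pos": [0, 0, 0], "roll": 0}, {"delta_pos": [0, 0, 0], "roll": 0}, {"delta_pos": [0, 0, 0], "roll": 0}, {"delta_pos": [0, 0, 0], "roll": 0}, {"delta_pos": [0, 0, 0], "roll": 0}, {"delta_pos": [0, 0, 0], "roll": 0}, {"delta_pos": [0, 0, 0], "roll": 0}, {"delta_pos": [0, 0, 0], "roll": 0}]'

```text
clock: 34.05
tool_pos: [0.2488, -0.1174, 0.3548]
eef_rot: [-1.147, -1.305, 1.289]
wrist_force: [0.6, -0.2, 0.1]
grip_width: 0.0502
```

drive_tool --motion '[{"delta_pos": [0, 0, 0], "roll": 0}, {"delta_pos": [0, 0, 0], "roll": 0}, {"delta_pos": [0, 0, 0], "roll": 0}, {"delta_pos": [0, 0, 0], "roll": 0}, {"delta_pos": [0, 0, 0], "roll": 0}, {"delta_pos": [0, 0, 0], "roll": 0}, {"delta_pos": [0, 0, 0], "roll": 0}, {"delta_pos": [0, 0, 0], "roll": 0}]'

```text
clock: 34.85
tool_pos: [0.2488, -0.1174, 0.3548]
eef_rot: [-1.147, -1.305, 1.289]
wrist_force: [0.2, -0.4, 0.7]
grip_width: 0.0499
```

```bash
for i in 34 35 36 37 38 39 40 41 42 43 44 45; do python3 look.py s$i | grep skid; done
```

```text
skid/bar 70 X [-26.8  -1.9  22.2] Y [-32.9  -1.6  28.1] Z [164.4 173.  180.4]
skid/bar 68 X [-27.   -1.5  17.2] Y [-32.9   1.5  28. ] Z [164.  172.  181.3]
skid/bar 68 X [-27.2  -2.   18.4] Y [-32.8   2.   27.4] Z [164.  172.4 181.4]
skid/bar 70 X [-31.   -2.7  19.2] Y [-32.1   4.1  27.8] Z [163.8 172.  181.1]
skid/bar 70 X [-36.5  -2.3  18.8] Y [-32.2   5.1  27.9] Z [163.3 172.6 180.9]
skid/bar 71 X [-26.9  -1.2  23.3] Y [-31.5   1.4  27.7] Z [163.4 173.1 179.8]
skid/bar 70 X [-20.2   0.3  22.6] Y [-32.3  -5.7  26.8] Z [164.5 173.  179.6]
skid/bar 69 X [-20.9   0.5  22. ] Y [-32.3  -1.1  29.8] Z [163.4 172.4 179.9]
skid/bar 72 X [-22.6   1.   23.8] Y [-33.4  -5.2  28.4] Z [164.5 172.8 180.8]
skid/bar 68 X [-21.5   3.   21.8] Y [-32.9   0.7  28.1] Z [164.  172.7 180.6]
skid/bar 66 X [-19.2   2.3  23.6] Y [-33.   -4.1  29.3] Z [164.  172.4 180.9]
skid/bar 65 X [-18.2   3.1  23.6] Y [-34.   -2.8  29. ] Z [164.1 172.2 179.5]
```

drive_tool --motion '[{"delta_pos": [0, 0, 0], "roll": 0}, {"delta_pos": [0, 0, 0], "roll": 0}, {"delta_pos": [0, 0, 0], "roll": 0}, {"delta_pos": [0, 0, 0], "roll": 0}, {"delta_pos": [0, 0, 0], "roll": 0}, {"delta_pos": [0, 0, 0], "roll": 0}, {"delta_pos": [0, 0, 0], "roll": 0}, {"delta_pos": [0, 0, 0], "roll": 0}]'

```text
clock: 36.25
tool_pos: [0.2488, -0.1174, 0.3548]
eef_rot: [-1.147, -1.305, 1.289]
wrist_force: [-0.6, 0.2, -0.1]
grip_width: 0.05
```

drive_tool --motion '[{"delta_pos": [0, 0, 0], "roll": 0}, {"delta_pos": [0, 0, 0], "roll": 0}, {"delta_pos": [0, 0, 0], "roll": 0}, {"delta_pos": [0, 0, 0], "roll": 0}, {"delta_pos": [0, 0, 0], "roll": 0}, {"delta_pos": [0, 0, 0], "roll": 0}, {"delta_pos": [0, 0, 0], "roll": 0}, {"delta_pos": [0, 0, 0], "roll": 0}]'

```text
clock: 37.05
tool_pos: [0.2488, -0.1174, 0.3548]
eef_rot: [-1.147, -1.305, 1.289]
wrist_force: [0.0, 0.4, 1.0]
grip_width: 0.0498
```

drive_tool --motion '[{"delta_pos": [0, 0, 0], "roll": 0}, {"delta_pos": [0, 0, 0], "roll": 0}, {"delta_pos": [0, 0, 0], "roll": 0}, {"delta_pos": [0, 0, 0], "roll": 0}, {"delta_pos": [0, 0, 0], "roll": 0}, {"delta_pos": [0, 0, 0], "roll": 0}, {"delta_pos": [0, 0, 0], "roll": 0}, {"delta_pos": [0, 0, 0], "roll": 0}]'

```text
clock: 37.85
tool_pos: [0.2488, -0.1174, 0.3548]
eef_rot: [-1.147, -1.305, 1.289]
wrist_force: [-0.2, 0.6, 0.2]
grip_width: 0.05
```

drive_tool --motion '[{"delta_pos": [0, 0, 0], "roll": 0}, {"delta_pos": [0, 0, 0], "roll": 0}, {"delta_pos": [0, 0, 0], "roll": 0}, {"delta_pos": [0, 0, 0], "roll": 0}, {"delta_pos": [0, 0, 0], "roll": 0}, {"delta_pos": [0, 0, 0], "roll": 0}, {"delta_pos": [0, 0, 0], "roll": 0}, {"delta_pos": [0, 0, 0], "roll": 0}]'

```text
clock: 38.65
tool_pos: [0.2488, -0.1174, 0.3548]
eef_rot: [-1.147, -1.305, 1.289]
wrist_force: [0.2, 0.1, -0.9]
grip_width: 0.0502
```

drive_tool --motion '[{"delta_pos": [0, 0, 0], "roll": 0}, {"delta_pos": [0, 0, 0], "roll": 0}, {"delta_pos": [0, 0, 0], "roll": 0}, {"delta_pos": [0, 0, 0], "roll": 0}, {"delta_pos": [0, 0, 0], "roll": 0}, {"delta_pos": [0, 0, 0], "roll": 0}, {"delta_pos": [0, 0, 0], "roll": 0}, {"delta_pos": [0, 0, 0], "roll": 0}]'

```text
clock: 39.45
tool_pos: [0.2488, -0.1174, 0.3548]
eef_rot: [-1.147, -1.305, 1.289]
wrist_force: [0.3, 0.0, -0.4]
grip_width: 0.0501
```

```bash
for i in 46 47 48 49 50; do python3 look.py s$i | grep skid; done
python3 - <<'E'
from h import *
d=robot.get_image('scene');T=w_from_c(d)
for n in("bridge_center","framework_center","spare_basket"):
    for r in robot.find_in('scene',n)[:2]: p=(T@np.append(r["location"],1))[:3];print(n,round(r["score"],2),p.round(3),proj(d,p).round())
a=d['frame'][120:205,225:290]
t=robot.get_image('top');b=t['frame'][110:175,170:235]
save(np.hstack([cv2.resize(a,(390,510),interpolation=2),cv2.resize(b,(400,510),interpolation=2)]),'fin.png')
t0=np.load('top0.npz')['frame'];save(cv2.resize(np.abs(t['frame'].astype(int)-t0).sum(2).clip(0,255).astype(np.uint8),None,fx=1.4,fy=1.4)[...,None].repeat(3,2),'diff2.png')
print(robot.get_obs()["clock"])
E
```

```text
skid/bar 68 X [-22.    0.6  23.1] Y [-32.7   0.   27.6] Z [163.8 172.7 180.9]
skid/bar 70 X [-22.6  -0.2  20.7] Y [-31.4   0.4  28.9] Z [164.2 172.6 180.4]
skid/bar 69 X [-18.5   1.7  23.9] Y [-33.1  -1.3  30.3] Z [164.5 173.  179.9]
skid/bar 70 X [-21.4  -0.1  22.8] Y [-33.3   0.5  28.1] Z [163.9 173.1 181.1]
skid/bar 67 X [-22.3  -0.2  23. ] Y [-32.1   4.1  28.7] Z [164.1 173.1 180. ]
bridge_center 0.49 [0.397 0.034 0.019] [209. 227.]
spare_basket 0.54 [0.611 0.237 0.19 ] [233. 148.]
39.95
```

View pics/fin.png

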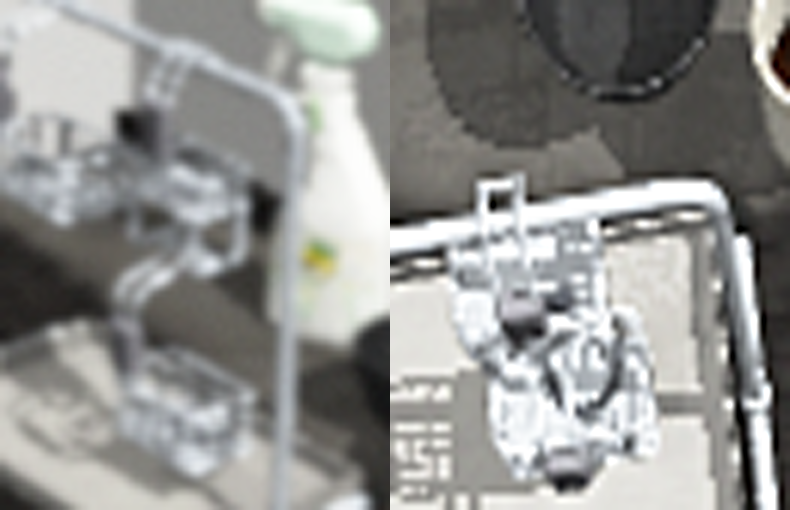

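View pics/diff2.png

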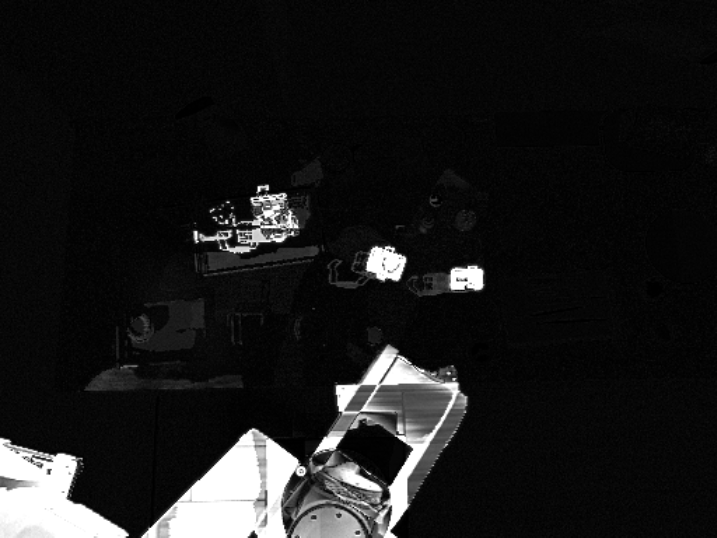

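```bash
python3 -c "
from cell import robot
print(robot.close_job())"
```

```text
the job is handed in; nothing more can be done
None
```

Both baskets hang in a chain above the steel tray, and I handed the job in at about 40 s.

- **Footed basket:** it went up first, on the free part of the rail, about 58 mm to the negative-y side of the middle.
- **Flat basket:** I then hooked it onto the cross bar of the loop underneath.
- **Not as described:** the moves only allow shifts and a turn about the tool's own axis, and pushing the arm to its reach limits tilted the tool by less than 1°. So I gripped both sleeves with the gripper vertical, not leaning back 20–45°. For the flat basket I eased the grip to 3 N so it sagged about 24° in the jaws, which kept the gripper clear of the footed basket. I then re-tightened, hooked it on and let go.

**Last checks:**
- After release the chain swung about ±15 mm. I waited until it was nearly still, with 1–2 mm left, which is within the measurement noise.
- The footed basket's skids were at the expected height, and the gripper was well clear of everything.
- The top picture compared with the first one showed only the two baskets, their shadows and the arm changed. The spare basket and the other things on the bench look unmoved.
- The horseshoe framework is plainly visible in the flat basket. The bridge shows only as a dark patch in the footed basket, beside the sleeve.
- **Failed:** the network did not confirm either casting at the end. Its only hit for the bridge was on the tape roll and was wrong, and it had no hit for the framework.

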